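# Change the pallet on the marking machine and load the lock cylinders

## Task

Set the bench marking machine up for lock cylinders: swap the two pallets, so that the nest pallet sits on the machine's carriage and the key pallet on the parking dock, each with its three ball feet fully home in cone, groove and flat. Stand every lock cylinder that is on the bench upright in a nest of the nest pallet, one to a nest and down on its floor, and then, with everything in place, push the carriage in under the head to its stop. Never drop a pallet, and leave the other things on the bench where they are.

Things in the scene. Friction and masses are not known exactly. Their poses are not given: they have to be found in the camera images.
- nest_pallet_grip (a point): Nest pallet, 0.8 kg, at first on the dock: aluminium plate 144 (x) x 116 (y) x 16 mm with four round nests, on three 16 mm ball feet, its underside 14 mm above theirs. Upright black lifting grip on its middle, 40 (x) x 14 (y) mm, 48 mm tall. This point: centre of the grip, 57 mm above the undersides of the balls, 27 mm above the plate's top. Axes: x along the plate towards the one-ball end, y across (the grip's thin way), z up.
- key_pallet_grip (a point): Key pallet, 0.8 kg, at first on the carriage: plate, feet and grip as the nest pallet, but no nests: across each end, at x = +-48, a key clamp 24 x 70 mm whose nut stands 30 mm above the plate. This point: centre of the grip, 57 mm above the undersides of the balls, 27 mm above the plate's top. Axes: x along the plate towards the one-ball end, y across (the grip's thin way), z up.
- base_home (a point): Machine's carriage: plate 164 x 136 mm, top 50 mm above the bench (moves with the slide), with three seats for a pallet's balls: cone at x -62, y -48 mm, V groove at x -62, y +48, flat puck at x +62, y 0. This point: where the centre of a pallet's grip lies when it is home, 63.3 mm above the plate, with the axes the grip then has (x towards the flat).
- dock_home (a point): Parking dock: dark steel plate 170 x 140 x 12 mm fixed to the bench, with the same seats at the same places. This point: where the centre of a pallet's grip lies when it is home, 63.3 mm above the plate, with the axes the grip then has (x towards the flat).
- base_cone (a point): Carriage: cone seat, a round steel puck 34 mm across, 15 mm tall, with a 45-degree cone 24 mm wide at the mouth. The groove block (36 x 36 x 15 mm) has a 45-degree V, 24 mm wide, along y. The seats are polished: one up to 5 mm off slides home when the pallet is let go. This point: centre of the ball that is home in it, 14.3 mm above the plate.
- base_flat (a point): Carriage: flat seat, a round steel puck 34 mm across, 6.3 mm tall. This point: centre of the ball that is home on it, 14.3 mm above the carriage's plate. A pallet's feet: two balls at x = -62, y = +-48 mm from its centre, one at x = +62, y = 0 (that end has a small dark dot on top).
- nest1 (a point): Nest at x = -44, y = -28 mm of the nest pallet: a blind round pocket, 34 mm diameter, 8 mm deep. This point: where the mid-height centre of a lock cylinder lies when it stands on the nest's floor: 14.5 mm above the plate's top, 12.5 mm below the height of the centre of the pallet's grip.
- nest2 (a point): Nest at x = -44, y = 28 mm of the nest pallet: a blind round pocket, 34 mm diameter, 8 mm deep. This point: where the mid-height centre of a lock cylinder lies when it stands on the nest's floor: 14.5 mm above the plate's top, 12.5 mm below the height of the centre of the pallet's grip.
- nest3 (a point): Nest at x = 44, y = -28 mm of the nest pallet: a blind round pocket, 34 mm diameter, 8 mm deep. This point: where the mid-height centre of a lock cylinder lies when it stands on the nest's floor: 14.5 mm above the plate's top, 12.5 mm below the height of the centre of the pallet's grip.
- nest4 (a point): Nest at x = 44, y = 28 mm of the nest pallet: a blind round pocket, 34 mm diameter, 8 mm deep. This point: where the mid-height centre of a lock cylinder lies when it stands on the nest's floor: 14.5 mm above the plate's top, 12.5 mm below the height of the centre of the pallet's grip.
- cylinder1_mid (a point): Brass lock cylinder, 30 mm diameter, 45 mm tall, standing upright on the bench, keyway face up, lower edge chamfered 3 mm; 0.15 kg. This point: its centre, half-way up (22.5 mm above its underside). Two to four cylinders are present.
- cylinder2_mid (a point): Brass lock cylinder, 30 mm diameter, 45 mm tall, standing upright on the bench, keyway face up, lower edge chamfered 3 mm; 0.15 kg. This point: its centre, half-way up (22.5 mm above its underside). Two to four cylinders are present.
- cylinder3_mid (a point): Brass lock cylinder, 30 mm diameter, 45 mm tall, standing upright on the bench, keyway face up, lower edge chamfered 3 mm; 0.15 kg. This point: its centre, half-way up (22.5 mm above its underside). Two to four cylinders are present.
- cylinder4_mid (a point): Brass lock cylinder, 30 mm diameter, 45 mm tall, standing upright on the bench, keyway face up, lower edge chamfered 3 mm; 0.15 kg. This point: its centre, half-way up (22.5 mm above its underside). Two to four cylinders are present.
- carriage (a joint): Slide of the carriage, m: 0 = fully out (as at the start), 0.2 = fully in, at its stop under the marking head. Goes towards the machine's column, its own +y; stays where left; 4 N to move, more when fast. No loading under the head: head 178 mm and stylus 154 mm above the bench, near face 150 mm beyond the centre of the carriage when out.
- carriage_knob (a point): Upright black push knob of the carriage, 22 mm diameter, from 34 to 96 mm above the bench, 135 mm from the carriage's centre on the side away from the column. This point: on its axis, 75 mm above the bench. Its y axis is the way the carriage slides in.
- padlock: Bystander, loose: brass padlock 40 x 18 mm, 60 mm tall, stands on its base. Origin at the centre of its underside.
- oil_bottle: Bystander, loose: white oil bottle, 38 mm diameter, 125 mm tall. Origin at the centre of its underside.
- screwdriver: Bystander, loose: screwdriver with a black handle, 190 mm long, 26 mm thick, lying near the robot. Origin at the centre of its underside.
- brush: Bystander, loose: bench brush, 170 mm long, 42 mm wide, lying near the robot. Origin at the centre of its underside.
- blank_box: Bystander, loose: cardboard box of key blanks, 70 x 100 mm, 45 mm tall. Origin at the centre of its underside.
Not all that is in view belongs to the job. Leave any red look-alike of the part that bears cylinder2_mid alone. Leave any white look-alike of the part that bears cylinder3_mid alone.

How it is judged:
By the outcome, as a careful person would: the job done as asked, in the order asked, and still so for the second after the job is handed in, with the robot touching nothing.
Of cylinder1, cylinder2, cylinder3, cylinder4 only 2 to 4 are there at a start; the rules pass over those that are not, and their reading is None.
At some moment in a run one of key_pallet may be knocked a few centimetres aside while the robot is not near it.
It also fails if it takes over 210 s, if anything falls off the work surface, if the arm or the gripper's body presses on something with over 40 N, if the wrist force passes 120 N, or if a joint passes its speed limit or range.

## Robot

A 7-joint arm with a two-finger parallel gripper is mounted at the origin on the work surface. World frame = base frame: x ahead of the robot, y to its left, z up, the work surface at z = 0. Lengths are in m, angles in rad, forces in N, time in s.
With the tool pointing down it reaches from about 0.35 to 0.775 m from the base axis. Payload 3.1 kg.
Tool frame: the origin (TCP) lies midway between the tips of the shut fingers; the grasp point (between the pads) lies 19 mm behind it (env.tcp_to_grasp is the distance from the TCP to the grasp point, in m); z points along the fingers, y is the line along which they close (so a half turn about z gives the same grasp; the last joint's range is limited). The gripper opens to 85 mm and grips with 20 to 120 N. Pads are 22 mm wide; open, the fingers measure 114 mm over their backs; the gripper's body (76 mm by 85 mm) begins 54 mm behind the grasp point. The pads swing forward as they close: fully open they stand 13 mm farther back than shut.
Start: joints at [1.129, 0.311, 0.014, 1.512, -0.004, 1.319, -0.027], TCP at [0.214, -0.507, 0.231] pointing down, gripper open.
Joint ranges: [-2.7, 2.7], [-0.3, 1.91], [-1.27, 1.3], [0.12, 2.57], [-1.44, 4.58], [0.2, 2.03], [-3.05, 3.05]. Speed limits (rad/s): [2.79, 2.79, 3.14, 3.14, 3.14, 3.14, 3.14].

## Interface

Orientations are given as a unit quaternion [w, x, y, z].
In Python, from workcell import env, camera, camera_info gives the robot as it stands.
- The arm moves only by the tool drive_tool, never from a script. Its argument "series" is a list of rows, each a list of 3 entries, a list of its own where there are three numbers: the shift along the tool's x, y, z in cm, then the turn, a rotation vector about the tool's x, y, z in units of 8 degrees (1.0 is 8 degrees), then the finger opening in cm, from 0 to 8.54. In form: [[[dx, dy, dz], [wx, wy, wz], grip], ...]. A call has 1 to 10 rows; each row shifts and turns the commanded pose from where the row before left it, along the tool's axes as they then stand; what a row does not reach is not made up. A row lasts 1/10 s, in which the tool goes at most 50 mm and 8.59 degrees, less where a joint would pass 70% of its speed; a pose out of reach is approached as far as the arm can. A call with a gripper value outside its range is refused whole. The fingers move at their own pace and stop on an object; "squeeze" is the grip in N (left out, the last holds). Time passes only in rows, so rows that do not move let the fingers close. It gives the time, the measured TCP pose, the force, the opening and the grip force at its end, in the units of the state.
- env.observe(): the state, without advancing time (a new reading comes with each control period).
- camera(name): name is "scene" or "top"; returns the picture (400x640x3 uint8, red, green, blue); there is no depth.
- camera_info(name): a dict with "fx", "fy", "cx", "cy" (pixels), "k1" (the pictures are not rectified: a ray, as slopes to the right and down, at radius r is drawn at 1 + k1 r^2 times it, then the intrinsics apply), "extrinsics" (4x4, takes a point from world to camera coordinates). Camera axes: x right, y up, looking along -z (the intrinsics and any distortion apply to the point x, -y, -z); pixel columns grow to the right and rows downward; lengths in m; the calibration is good to about 2 mm. A picture is of the moment at which its call begins. camera_info takes no time and is no camera call.
- env.finish_job(): hands the job in; it is judged then, once.
The state is a dict: "clock": time; "q": joint angles; "joint_velocities": joint speeds; "joint_efforts": joint torques, N m; "tcp_pos": TCP position; "ee_rot": TCP orientation; "ft_force": force on the tool from outside, world axes, zero at the start; "moment": the same for the moment, N m; "grip_width": opening from 0.0 (shut) to 1.0 (fully open); "finger_force": force on a finger pad.
Only numpy, scipy, OpenCV 4.12 (cv2) and the standard library are available. Lean on these libraries where they do the work, as an engineer would, in place of code of your own. Each camera call takes 0.05 s, during which the arm holds its last target. There are 200 camera calls.

## Working session

There is one attempt and no reset: what is moved stays moved. The work goes in short steps, Python scripts to look and compute and a tool call to move; the robot and the scene stay as the last step left them, time stands still between calls to the robot, and variables do not carry over. Pictures are saved under pics/ and viewed, at most 14 in all, crops included, and the job is handed in when it is done.

Besides the shell and the picture viewer there is one more tool, called after "Call:" as name([rows], argument=value, ...), one row to a line, values as JSON. drive_tool: Moves the arm, as the interface text tells. Its arguments: {"type":"object","properties":{"series":{"type":"array","items":{"type":"array"}},"squeeze":{"type":"number"}},"required":["series"]}

```bash
ls; mkdir -p pics
python3 - <<'E'
from workcell import env,camera,camera_info
import cv2
for n in("scene","top"):
    im=camera(n); cv2.imwrite(f"pics/{n}0.png",im[:,:,::-1]); print(n,camera_info(n))
s=env.observe(); print(s)
E
```

```text
pics
scene {'fx': 454.58314477186127, 'fy': 454.58314477186127, 'cx': 320.9304636700438, 'cy': 201.6754498037594, 'k1': 0.02370730664043216, 'extrinsics': array([[ 0.63420509,  0.77311394,  0.00887327, -0.25299735],
       [-0.65582281,  0.53183905,  0.53576456,  0.37072935],
       [ 0.4094879 , -0.34560391,  0.84432079, -1.48745462],
       [ 0.        ,  0.        ,  0.        ,  1.        ]])}
top {'fx': 519.4055200747057, 'fy': 519.4055200747057, 'cx': 325.92275606644256, 'cy': 204.40362393708165, 'k1': -0.03031220775881634, 'extrinsics': array([[ 8.52404429e-03, -9.99963315e-01,  8.42417668e-04,
        -1.07289063e-01],
       [ 9.83940588e-01,  8.53766267e-03,  1.78291971e-01,
        -5.90982992e-01],
       [-1.78292623e-01, -6.90879723e-04,  9.83977268e-01,
        -1.20418389e+00],
       [ 0.00000000e+00,  0.00000000e+00,  0.00000000e+00,
         1.00000000e+00]])}
{'clock': 0.1, 'q': array([ 1.12928835,  0.31164955,  0.01400595,  1.51289776, -0.00440399,
        1.31920388, -0.02721032]), 'joint_velocities': array([ 2.49036961e-04, -5.42588309e-05, -2.33825625e-04, -4.69754990e-03,
        8.09297026e-04, -5.12731765e-04,  7.20262718e-04]), 'joint_efforts': array([ 3.98993379e-04, -3.80856586e+01,  1.46708814e-01, -2.31244111e+01,
        1.24417941e-02,  8.10925994e-03,  3.22861865e-05]), 'tcp_pos': array([ 0.21383538, -0.50601802,  0.23032719]), 'ee_rot': array([-1.03288829e-03,  9.80079845e-01,  1.98601023e-01, -2.54900280e-04]), 'ft_force': array([-0.7395362 ,  0.54052831,  0.5366708 ]), 'moment': array([ 0.00617834, -0.00228616,  0.0046523 ]), 'finger_force': 0.0, 'grip_width': 0.9981140805049303}
```

View pics/scene0.png

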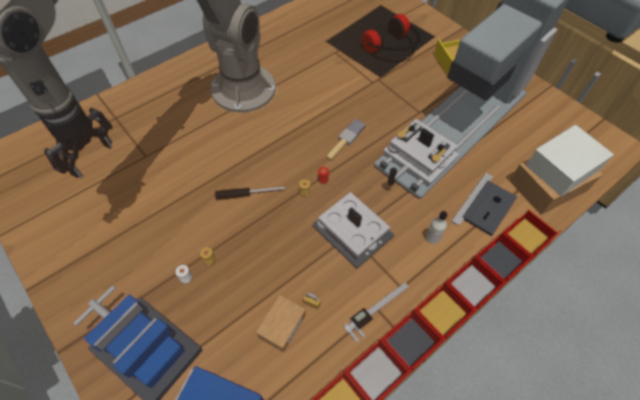

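View pics/top0.png

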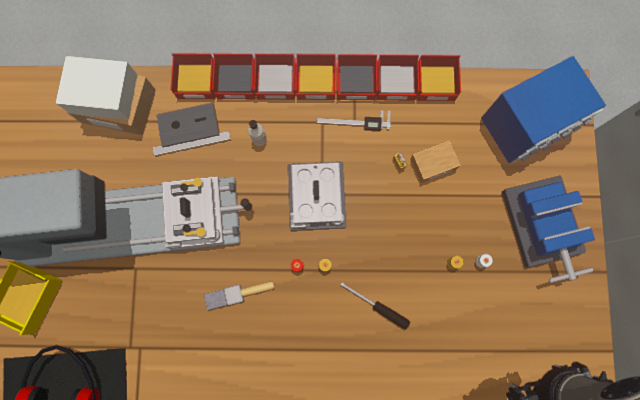

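The top view shows brass cylinders at (325,265) and (456,262). The look-alikes are red (297,266) and white (485,261), and the padlock at (400,160) is also brass. The nest pallet is on the dock at (317,196), the key pallet on the carriage at (192,212), and the knob at (246,205). I'll choose the two brass ones and check them in a close crop.

```bash
cat > h.py <<'E'
import numpy as np,cv2
from workcell import env,camera,camera_info
def ray(n,uv):
    c=camera_info(n); K=np.array([[c['fx'],0,c['cx']],[0,c['fy'],c['cy']],[0,0,1]])
    p=cv2.undistortPoints(np.float64(uv).reshape(-1,1,2),K,np.float64([c['k1'],0,0,0])).reshape(-1,2)
    E=c['extrinsics']; R,t=E[:3,:3],E[:3,3]
    d=np.c_[p[:,0],-p[:,1],-np.ones(len(p))]@R
    return -R.T@t,d
def onz(n,uv,z):
    o,d=ray(n,uv); return o+d*((z-o[2])/d[:,2])[:,None]
def proj(n,X):
    c=camera_info(n);E=c['extrinsics'];P=np.atleast_2d(X)@E[:3,:3].T+E[:3,3]
    a=P[:,:2]/-P[:,2:]*[1,-1]; a=a*(1+c['k1']*(a**2).sum(1))[:,None]
    return a*[c['fx'],c['fy']]+[c['cx'],c['cy']]
def crop(im,x,y,w,h,s,f):
    cv2.imwrite(f,cv2.resize(im[y:y+h,x:x+w,::-1],None,fx=s,fy=s,interpolation=cv2.INTER_CUBIC))
def blobs(m,amin=15):
    n,l,st,ce=cv2.connectedComponentsWithStats(m.astype(np.uint8))
    return [(ce[i].round(1),st[i]) for i in range(1,n) if st[i][4]>=amin]
def st():
    s=env.observe(); print('t',s['clock'].__round__(2) if not hasattr(s['clock'],'shape') else s['clock'],'tcp',s['tcp_pos'].round(4),'rot',s['ee_rot'].round(4),'f',s['ft_force'].round(1),'w',round(float(s['grip_width']),3),'ff',round(float(s['finger_force']),1)); return s
E
python3 - <<'E'
from h import *
im=camera("top"); cv2.imwrite("pics/t1.png",im[:,:,::-1])
crop(im,150,145,200,140,4,"pics/c1.png"); crop(im,280,245,215,50,3.7,"pics/c2.png")
hsv=cv2.cvtColor(im,cv2.COLOR_RGB2HSV)
m=cv2.inRange(hsv,(18,150,120),(32,255,255))
for b in blobs(m>0,20):print(b[0],b[1],onz("top",[b[0]],0.045).round(3))
s=camera("scene");hsv=cv2.cvtColor(s,cv2.COLOR_RGB2HSV)
m=cv2.inRange(hsv,(18,150,120),(32,255,255))
print('scene')
for b in blobs(m>0,10):print(b[0],b[1],onz("scene",[b[0]],0.022).round(3))
E
```

```text
[193.7  78. ] [178  65  33  27 852] [[0.919 0.239 0.045]]
[315.7  78.5] [300  66  33  27 841] [[ 0.92  -0.073  0.045]]
[437.4  79.9] [422  66  33  28 868] [[ 0.919 -0.384  0.045]]
[399.2 160.7] [394 152  13  16  72] [[ 0.705 -0.283  0.045]]
[193.9 182.2] [181 178  21   8  82] [[0.646 0.223 0.045]]
[196.2 231.8] [184 227  21   9  95] [[0.523 0.211 0.045]]
[456.6 261.4] [451 255  13  14 110] [[ 0.457 -0.416  0.045]]
[324.8 264.4] [319 258  13  14 115] [[ 0.448 -0.101  0.045]]
[ 24.5 271.9] [  0 260  63  24 187] [[0.422 0.621 0.045]]
[ 21.  300.2] [   0  270   50   66 1794] [[0.355 0.623 0.045]]
scene
[449.1  47.1] [437  39  23  22 226] [[0.3   0.651 0.022]]
[304.5 190.3] [300 186   9  10  68] [[ 0.452 -0.103  0.022]]
[528.2 235.4] [510 220  37  32 615] [[0.926 0.259 0.022]]
[208.  257.8] [201 250  13  14  97] [[ 0.46  -0.415  0.022]]
[443.6 311.7] [422 292  43  42 786] [[ 0.927 -0.061  0.022]]
[311.  301.9] [304 299  15   7  42] [[ 0.712 -0.288  0.022]]
[336.7 389.9] [321 381  35  19  70] [[ 0.899 -0.367  0.022]]
```

View pics/c1.png

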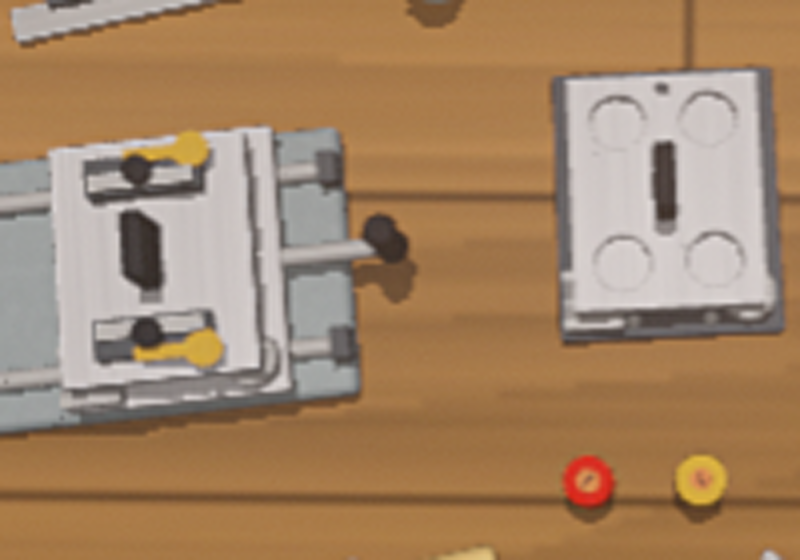

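View pics/c2.png

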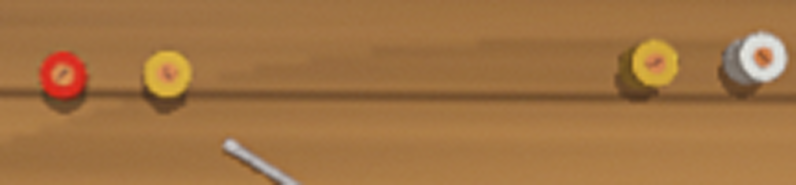

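The crop confirms the brass cylinders at (325,265) and (456,262), with the red and white ones beside them. The nest pallet's dot is at (315.5,167), so its x axis runs towards world +x. Next I'll look closely at the key pallet from both cameras.

Run:
```python
from h import *
a=camera("top")[165:255,145:265]; b=camera("scene")[105:205,370:470]
A=cv2.resize(a,(480,360),interpolation=cv2.INTER_CUBIC);B=cv2.resize(b,(360,360),interpolation=cv2.INTER_CUBIC)
A=cv2.resize(a,(440,330),interpolation=cv2.INTER_CUBIC);B=cv2.resize(b,(330,330),interpolation=cv2.INTER_CUBIC)
cv2.imwrite("pics/c3.png",np.hstack([A,B])[:,:,::-1])
print(ray("top",[[0,0]])[0],ray("scene",[[0,0]])[0])
im=camera("top");g=im.max(2)
for (x,y,w,h) in((160,170,70,85),(290,160,60,75)):
    m=np.zeros(g.shape,bool);m[y:y+h,x:x+w]=g[y:y+h,x:x+w]<75
    for q in blobs(m,6):print('dark',q)
```

```text
[ 0.36770959 -0.10307146  1.29034748] [ 1.01267964 -0.5156427   1.05951012]
dark (array([183.4, 187. ]), array([180, 184,   8,   7,  36], dtype=int32))
dark (array([195.6, 191.7]), array([192, 191,   8,   2,  11], dtype=int32))
dark (array([185.8, 192.9]), array([183, 192,   7,   2,   8], dtype=int32))
dark (array([176., 194.]), array([173, 194,   7,   1,   7], dtype=int32))
dark (array([184.8, 207. ]), array([180, 198,  10,  19, 155], dtype=int32))
dark (array([186.3, 227.9]), array([183, 225,   8,   7,  41], dtype=int32))
dark (array([315.6, 181.9]), array([314, 181,   4,   3,   7], dtype=int32))
dark (array([316.6, 196. ]), array([315, 190,   4,  10,  21], dtype=int32))
dark (array([301., 228.]), array([298, 228,   7,   1,   7], dtype=int32))
```

View pics/c3.png

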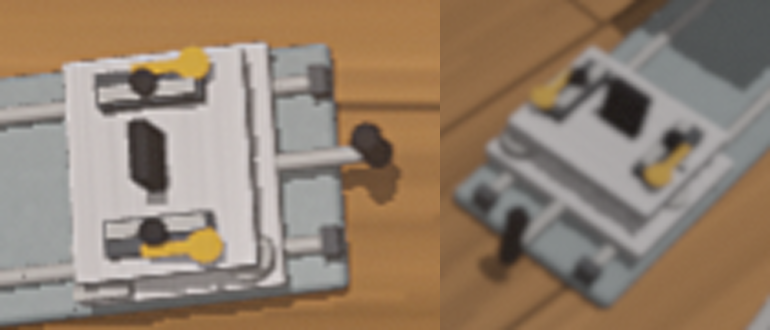

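The key pallet's grip top is near (185,207) and its nuts are at (183.4,187.0) and (186.3,227.9). The round cone puck shows at its -x/-y corner, so the carriage's x axis also points to world +x. Now the numeric poses.

```bash
cat >> h.py <<'E'
def nests(im,x,y,w,h,z):
    g=cv2.GaussianBlur(cv2.resize(cv2.cvtColor(im,cv2.COLOR_RGB2GRAY)[y:y+h,x:x+w],None,fx=6,fy=6,interpolation=cv2.INTER_CUBIC),(5,5),0)
    c=cv2.HoughCircles(g,cv2.HOUGH_GRADIENT,1,80,param1=60,param2=14,minRadius=36,maxRadius=52)
    c=c[0][:6]; uv=(c[:,:2]+.5)/6-.5+[x,y]; return uv,c[:,2],onz("top",uv,z)
def quad(im,n,x,y,w,h,z,th=165):
    g=im.min(2); m=np.zeros(g.shape,np.uint8); m[y:y+h,x:x+w]=(g[y:y+h,x:x+w]>th)
    m=cv2.morphologyEx(m,cv2.MORPH_CLOSE,np.ones((9,9)))
    c=max(cv2.findContours(m,0,2)[0],key=cv2.contourArea); p=onz(n,c.reshape(-1,2),z)[:,:2]
    return cv2.minAreaRect((p*1000).astype(np.float32))
E
python3 - <<'E'
from h import *
im=camera("top")
uv,r,X=nests(im,285,155,65,80,0.012+.0363)
for a,b,c in zip(uv,r,X):print(a.round(1),b,c.round(4))
print(quad(im,"top",285,155,65,80,.0483))
nu=onz("top",[[183.4,187],[186.3,227.9]],.112);print('nuts',nu.round(4),nu.mean(0).round(4),np.linalg.norm(nu[0]-nu[1]),np.degrees(np.arctan2(*(nu[0]-nu[1])[[1,0]])))
# grip: sides
for n,(x0,y0,x1,y1) in {'key':(172,197,200,222),'nest':(305,178,328,204)}.items():
    g=im.max(2);m=np.zeros(g.shape,bool);m[y0:y1,x0:x1]=g[y0:y1,x0:x1]<95
    for q in blobs(m,15):
        zz=dict(key=.1343,nest=.0963)[n]; print(n,q, onz("top",[q[0]],zz-.015).round(4))
g=im.max(2);m=np.zeros(g.shape,bool);m[190:222,235:262]=g[190:222,235:262]<95
for q in blobs(m,15):print('knob',q)
print(proj("top",[[.58,.09,.096],[.58,.09,.034]]))
E
```

```text
[328.3 209.8] 46.3 [ 0.5794 -0.1082  0.0483]
[326.7 174.8] 45.9 [ 0.6666 -0.1034  0.0483]
[305.3 211.2] 40.1 [ 0.5757 -0.0524  0.0483]
[304.  175.5] 44.3 [ 0.6644 -0.0478  0.0483]
((617.8710327148438, -76.27696228027344), (153.83250427246094, 124.30378723144531), 3.1807565689086914)
nuts [[0.6195 0.2294 0.112 ]
 [0.5237 0.2172 0.112 ]] [0.5716 0.2233 0.112 ] 0.09650198560009214 7.25059950018246
key (array([184.7, 207.1]), array([180, 198,  11,  20, 165], dtype=int32)) [[0.5708 0.2216 0.1193]]
nest (array([315.8, 190.4]), array([314, 181,   5,  19,  85], dtype=int32)) [[ 0.6204 -0.0779  0.0813]]
knob (array([246. , 204.5]), array([241, 199,  11,  12,  90], dtype=int32))
[[243.67262622 205.43593046]
 [247.58405803 209.88945608]]
```

The nest pallet measures (0.6215,-0.078), yaw 3.1°. The nest spacings come out at 88 and 55 mm, against 88 and 56 nominal. The key pallet measures (0.5716,0.2233), yaw 7.2°, with nut spacing 96.5 mm against 96. The knob agrees with that pose, so the key pallet is home and gives base_home. Now I'll work out the moves.

```bash
cat >> h.py <<'E'
from scipy.spatial.transform import Rotation as Ro
def plan(*wps):
    """wps: (x,y,z tcp, yaw deg of tool x). print turn (units, tool frame) then shift (cm) after the turn"""
    s=st(); p=s['tcp_pos']; R=Ro.from_quat(np.roll(s['ee_rot'],-1))
    for x,y,z,yaw in wps:
        T=Ro.from_euler('z',yaw,degrees=True)*Ro.from_euler('x',180,degrees=True)
        w=(R.inv()*T).as_rotvec(degrees=True)/8
        d=T.inv().apply(np.array([x,y,z])-p)*100
        print('turn',w.round(2),'shift',d.round(2)); p=np.array([x,y,z]);R=T
E
python3 - <<'E'
from h import *
plan((.5716,.2233,.2303,7.2),(.5716,.2233,.100,7.2))
E
```

```text
t 0.4 tcp [ 0.2141 -0.5065  0.2312] rot [-1.000e-04  9.801e-01  1.986e-01 -0.000e+00] f [ 0.5 -0.2  0.6] w 0.998 ff 0.0
turn [-0.    0.    1.96] shift [ 44.62 -67.93   0.09]
turn [0. 0. 0.] shift [ 0.   -0.   13.03]
```

Call:
drive_tool([
  [[2.5,-3.8,0],[0,0,0.98],8.5],
  [[2.5,-3.8,0],[0,0,0.98],8.5],
  [[2.5,-3.8,0],[0,0,0],8.5],
  [[2.5,-3.8,0],[0,0,0],8.5],
  [[2.5,-3.8,0],[0,0,0],8.5],
  [[2.5,-3.8,0],[0,0,0],8.5],
  [[2.5,-3.8,0],[0,0,0],8.5],
  [[2.5,-3.8,0],[0,0,0],8.5],
  [[2.5,-3.8,0],[0,0,0],8.5],
  [[2.5,-3.8,0],[0,0,0],8.5],
])

```text
clock: 1.4
tcp_pos: [0.3973, -0.0903, 0.2317]
ee_rot: [0.0, 0.998, 0.063, 0.001]
ft_force: [0.9, -0.4, 0.2]
grip_width: 0.992
finger_force: 0.0
```

Call:
drive_tool([
  [[2.5,-3.8,0],[0,0,0],8.5],
  [[2.5,-3.8,0],[0,0,0],8.5],
  [[2.5,-3.8,0],[0,0,0],8.5],
  [[2.5,-3.8,0],[0,0,0],8.5],
  [[2.5,-3.8,0],[0,0,0],8.5],
  [[1,-1.5,0],[0,0,0],8.5],
  [[0,0,0],[0,0,0],8.5],
  [[0,0,0],[0,0,0],8.5],
])

```text
clock: 2.2
tcp_pos: [0.5047, 0.1278, 0.231]
ee_rot: [0.001, 0.998, 0.063, -0.0]
ft_force: [-0.0, -1.0, -0.2]
grip_width: 0.995
finger_force: 0.0
```

Run:
```python
from h import *
plan((.5716,.2233,.100,7.2))
```

```text
t 2.2 tcp [0.5047 0.1278 0.231 ] rot [ 5.00e-04  9.98e-01  6.31e-02 -5.00e-04] f [-0.  -1.  -0.2] w 0.995 ff 0.0
turn [0.01 0.01 0.  ] shift [ 7.84 -8.64 13.1 ]
```

Call:
drive_tool([
  [[2,-2.2,0],[0,0,0],8.5],
  [[2,-2.2,0],[0,0,0],8.5],
  [[2,-2.2,0],[0,0,0],8.5],
  [[1.84,-2.04,0],[0,0,0],8.5],
  [[0,0,2],[0,0,0],8.5],
  [[0,0,2],[0,0,0],8.5],
  [[0,0,0],[0,0,0],8.5],
  [[0,0,0],[0,0,0],8.5],
])

```text
clock: 3.0
tcp_pos: [0.572, 0.2217, 0.1915]
ee_rot: [0.001, 0.998, 0.062, -0.0]
ft_force: [0.4, 0.1, -0.5]
grip_width: 0.993
finger_force: 0.0
```

Run:
```python
from h import *
plan((.5716,.2233,.100,7.2))
im=camera("scene");crop(im,360,80,150,130,4,"pics/s2.png")
```

```text
t 3.0 tcp [0.572  0.2217 0.1915] rot [ 9.000e-04  9.981e-01  6.170e-02 -2.000e-04] f [ 0.4  0.1 -0.5] w 0.993 ff 0.0
turn [ 0.01  0.   -0.02] shift [-0.02 -0.16  9.15]
```

View pics/s2.png

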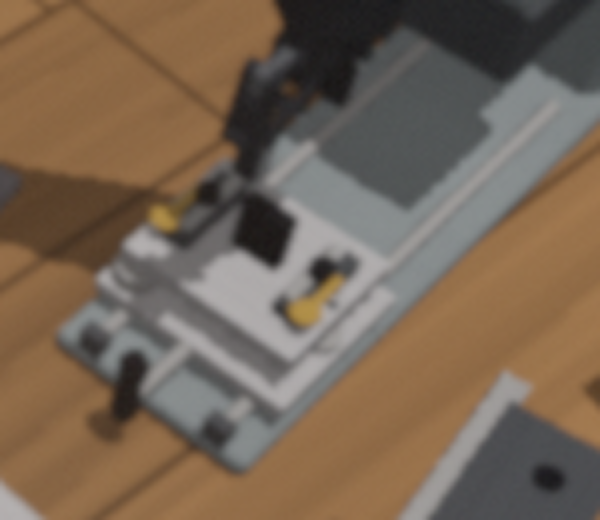

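The view shows the gripper above the key pallet. The grip is at crop (265,232), i.e. px (426,138), the same as before, so nothing has been knocked. Next I descend and close.

Call:
drive_tool([
  [[0,-0.15,2],[0,0,0],8.5],
  [[0,0,2],[0,0,0],8.5],
  [[0,0,2],[0,0,0],8.5],
  [[0,0,1.5],[0,0,0],8.5],
  [[0,0,1.2],[0,0,0],8.5],
  [[0,0,0.5],[0,0,0],8.5],
  [[0,0,0],[0,0,0],8.5],
])

```text
clock: 3.75
tcp_pos: [0.5715, 0.2253, 0.099]
ee_rot: [0.0, 0.998, 0.063, -0.0]
ft_force: [-0.6, 0.6, -0.1]
grip_width: 0.998
finger_force: 0.0
```

Call:
drive_tool([
  [[0,0,0],[0,0,0],4],
  [[0,0,0],[0,0,0],2],
  [[0,0,0],[0,0,0],1],
  [[0,0,0],[0,0,0],0.5],
  [[0,0,0],[0,0,0],0.5],
  [[0,0,0],[0,0,0],0.5],
  [[0,0,0],[0,0,0],0.5],
  [[0,0,0],[0,0,0],0.5],
], squeeze=80)

```text
clock: 4.55
tcp_pos: [0.5716, 0.2265, 0.0998]
ee_rot: [-0.001, 0.998, 0.063, 0.0]
ft_force: [-1.1, 1.8, 3.2]
grip_width: 0.153
finger_force: 78.2
```

Run:
```python
from h import *
for i in range(4): camera("top") if i else 0; s=st(); 
print(s['moment'])
```

```text
t 4.55 tcp [0.5716 0.2265 0.0998] rot [-7.00e-04  9.98e-01  6.33e-02  3.00e-04] f [-1.1  1.8  3.2] w 0.153 ff 78.2
t 4.6 tcp [0.5716 0.2265 0.0998] rot [-7.00e-04  9.98e-01  6.33e-02  3.00e-04] f [-1.5  1.1  3.2] w 0.152 ff 78.2
t 4.65 tcp [0.5716 0.2265 0.0998] rot [-7.00e-04  9.98e-01  6.33e-02  3.00e-04] f [-0.7  1.7  2.3] w 0.152 ff 78.3
t 4.7 tcp [0.5716 0.2265 0.0998] rot [-7.00e-04  9.98e-01  6.33e-02  3.00e-04] f [-1.1  2.3  3.3] w 0.152 ff 78.3
[ 0.51566447  0.1805827  -0.14645831]
```

Call:
drive_tool([
  [[0,0,-0.3],[0,0,0],0.5],
  [[0,0,-0.5],[0,0,0],0.5],
  [[0,0,-1],[0,0,0],0.5],
  [[0,0,-1.5],[0,0,0],0.5],
  [[0,0,-2],[0,0,0],0.5],
  [[0,0,-2],[0,0,0],0.5],
  [[0,0,-2],[0,0,0],0.5],
  [[0,0,-2],[0,0,0],0.5],
  [[0,0,-1],[0,0,0],0.5],
  [[0,0,0],[0,0,0],0.5],
])

```text
clock: 5.7
tcp_pos: [0.5726, 0.2261, 0.2247]
ee_rot: [-0.001, 0.998, 0.063, 0.002]
ft_force: [0.1, -0.0, -6.3]
grip_width: 0.154
finger_force: 79.0
```

Run:
```python
from h import *
plan((.55,-.30,.22,-3),(.55,-.30,.057+.0025-.019,-3))
```

```text
t 5.7 tcp [0.5726 0.2261 0.2247] rot [-7.00e-04  9.98e-01  6.30e-02  2.10e-03] f [ 0.1 -0.  -6.3] w 0.154 ff 79.0
turn [-0.01 -0.03  1.28] shift [ 0.5  52.65  0.47]
turn [0. 0. 0.] shift [-0.   -0.   17.95]
```

Call:
drive_tool([
  [[0,0.5,0],[0,0,0.43],0.5],
  [[0,1,0],[0,0,0.43],0.5],
  [[0,2,0],[0,0,0.42],0.5],
  [[0,3,0],[0,0,0],0.5],
  [[0,3.5,0],[0,0,0],0.5],
  [[0,3.5,0],[0,0,0],0.5],
  [[0,3.5,0],[0,0,0],0.5],
  [[0,3.5,0],[0,0,0],0.5],
  [[0,3.5,0],[0,0,0],0.5],
  [[0,3.5,0],[0,0,0],0.5],
])

```text
clock: 6.7
tcp_pos: [0.559, -0.0522, 0.2215]
ee_rot: [0.001, 1.0, -0.027, -0.001]
ft_force: [1.2, -0.2, -8.3]
grip_width: 0.15
finger_force: 78.9
```

Call:
drive_tool([
  [[0,3.5,0],[0,0,0],0.5],
  [[0,3.5,0],[0,0,0],0.5],
  [[0,3.5,0],[0,0,0],0.5],
  [[0,3.5,0],[0,0,0],0.5],
  [[0,3.5,0],[0,0,0],0.5],
  [[0,3,0],[0,0,0],0.5],
  [[0,2,0],[0,0,0],0.5],
  [[0,1,0],[0,0,0],0.5],
  [[0,0,0],[0,0,0],0.5],
  [[0,0,0],[0,0,0],0.5],
])

```text
clock: 7.7
tcp_pos: [0.548, -0.2819, 0.2219]
ee_rot: [-0.001, 1.0, -0.026, -0.0]
ft_force: [-0.3, 0.3, -6.9]
grip_width: 0.152
finger_force: 78.8
```

Run:
```python
from h import *
plan((.55,-.30,.0435,-3))
```

```text
t 7.7 tcp [ 0.548  -0.2819  0.2219] rot [-1.300e-03  9.997e-01 -2.570e-02 -3.000e-04] f [-0.3  0.3 -6.9] w 0.152 ff 78.8
turn [-0.02  0.    0.01] shift [ 0.29  1.8  17.84]
```

Call:
drive_tool([
  [[0.2,0.8,1.5],[0,0,0],0.5],
  [[0,0.7,2.5],[0,0,0],0.5],
  [[0,0,3],[0,0,0],0.5],
  [[0,0,3],[0,0,0],0.5],
  [[0,0,2.8],[0,0,0],0.5],
  [[0,0,2],[0,0,0],0.5],
  [[0,0,1.2],[0,0,0],0.5],
  [[0,0,0.8],[0,0,0],0.5],
  [[0,0,0.3],[0,0,0],0.5],
  [[0,0,0],[0,0,0],0.5],
])

```text
clock: 8.7
tcp_pos: [0.5498, -0.2989, 0.0517]
ee_rot: [0.0, 1.0, -0.026, 0.0]
ft_force: [-0.2, -0.1, -7.5]
grip_width: 0.157
finger_force: 78.7
```

Call:
drive_tool([
  [[0,0,0.3],[0,0,0],0.5],
  [[0,0,0.2],[0,0,0],0.5],
  [[0,0,0.2],[0,0,0],0.5],
  [[0,0,0],[0,0,0],0.5],
])

```text
clock: 9.1
tcp_pos: [0.5491, -0.2989, 0.0442]
ee_rot: [-0.0, 1.0, -0.026, -0.0]
ft_force: [-0.8, 0.2, -7.1]
grip_width: 0.153
finger_force: 78.9
```

Call:
drive_tool([
  [[0,0,0.1],[0,0,0],0.5],
  [[0,0,0.1],[0,0,0],0.5],
  [[0,0,0],[0,0,0],0.5],
])

```text
clock: 9.4
tcp_pos: [0.5494, -0.299, 0.0434]
ee_rot: [0.0, 1.0, -0.026, 0.0]
ft_force: [-2.4, 0.4, 0.2]
grip_width: 0.15
finger_force: 80.0
```

Call:
drive_tool([
  [[0,0,0],[0,0,0],2],
  [[0,0,0],[0,0,0],4],
  [[0,0,0],[0,0,0],6],
  [[0,0,0],[0,0,0],8.5],
  [[0,0,0],[0,0,0],8.5],
  [[0,0,-2],[0,0,0],8.5],
  [[0,0,-4],[0,0,0],8.5],
  [[0,0,-4],[0,0,0],8.5],
  [[0,0,-2],[0,0,0],8.5],
  [[0,0,0],[0,0,0],8.5],
])

```text
clock: 10.4
tcp_pos: [0.5521, -0.2999, 0.167]
ee_rot: [0.002, 1.0, -0.026, 0.004]
ft_force: [0.7, 0.3, -0.3]
grip_width: 0.995
finger_force: 0.0
```

Run:
```python
from h import *
plan((.6215,-.077,.165,3.1),(.6215,-.077,.0618,3.1))
```

```text
t 10.4 tcp [ 0.5521 -0.2999  0.167 ] rot [ 0.0019  0.9996 -0.0263  0.0042] f [ 0.7  0.3 -0.3] w 0.995 ff 0.0
turn [ 0.03 -0.06 -0.76] shift [  8.13 -21.88   0.2 ]
turn [0. 0. 0.] shift [ 0.   -0.   10.32]
```

Call:
drive_tool([
  [[0,0,0],[0,0,-0.38],8.5],
  [[0,0,0],[0,0,-0.38],8.5],
  [[1.3,-3.5,0],[0,0,0],8.5],
  [[1.3,-3.5,0],[0,0,0],8.5],
  [[1.3,-3.5,0],[0,0,0],8.5],
  [[1.3,-3.5,0],[0,0,0],8.5],
  [[1.3,-3.5,0],[0,0,0],8.5],
  [[1.3,-3.5,0],[0,0,0],8.5],
  [[0.3,-0.8,0],[0,0,0],8.5],
  [[0,0,0],[0,0,0],8.5],
])

```text
clock: 11.4
tcp_pos: [0.6181, -0.0739, 0.161]
ee_rot: [-0.001, 1.0, 0.029, -0.001]
ft_force: [0.5, 0.1, 0.1]
grip_width: 0.995
finger_force: 0.0
```

Run:
```python
from h import *
plan((.6215,-.077,.0618,3.1))
```

```text
t 11.4 tcp [ 0.6181 -0.0739  0.161 ] rot [-8.000e-04  9.996e-01  2.930e-02 -1.000e-03] f [0.5 0.1 0.1] w 0.995 ff 0.0
turn [-0.01  0.01  0.03] shift [0.32 0.33 9.92]
```

Call:
drive_tool([
  [[0.3,0.3,2],[0,0,0],8.5],
  [[0,0,2.5],[0,0,0],8.5],
  [[0,0,2.5],[0,0,0],8.5],
  [[0,0,1.5],[0,0,0],8.5],
  [[0,0,1],[0,0,0],8.5],
  [[0,0,0.4],[0,0,0],8.5],
  [[0,0,0],[0,0,0],8.5],
  [[0,0,0],[0,0,0],8.5],
])

```text
clock: 12.2
tcp_pos: [0.6226, -0.0798, 0.0644]
ee_rot: [0.0, 1.0, 0.027, 0.001]
ft_force: [0.2, 0.6, -0.0]
grip_width: 0.993
finger_force: 0.0
```

Run:
```python
from h import *
plan((.6215,-.077,.0618,3.1))
```

```text
t 12.2 tcp [ 0.6226 -0.0798  0.0644] rot [2.000e-04 9.996e-01 2.680e-02 1.100e-03] f [ 0.2  0.6 -0. ] w 0.993 ff 0.0
turn [ 0.   -0.02 -0.  ] shift [-0.09 -0.28  0.26]
```

Call:
drive_tool([
  [[-0.1,-0.15,0.2],[0,0,0],8.5],
  [[0,0,0],[0,0,0],4],
  [[0,0,0],[0,0,0],2],
  [[0,0,0],[0,0,0],1],
  [[0,0,0],[0,0,0],0.5],
  [[0,0,0],[0,0,0],0.5],
  [[0,0,0],[0,0,0],0.5],
  [[0,0,0],[0,0,0],0.5],
], squeeze=80)

```text
clock: 13.0
tcp_pos: [0.6209, -0.076, 0.0617]
ee_rot: [-0.001, 1.0, 0.027, 0.0]
ft_force: [-0.5, 3.8, 2.3]
grip_width: 0.155
finger_force: 78.3
```

Run:
```python
from h import *
s=st();print(s['moment'])
for i in range(2):
    im=camera("top"); st()
```

```text
t 13.0 tcp [ 0.6209 -0.076   0.0617] rot [-1.300e-03  9.996e-01  2.740e-02  4.000e-04] f [-0.5  3.8  2.3] w 0.155 ff 78.3
[ 0.96818568  0.11213251 -0.12631328]
t 13.05 tcp [ 0.6209 -0.0761  0.0618] rot [-1.200e-03  9.996e-01  2.740e-02  4.000e-04] f [0.3 6.  2.3] w 0.154 ff 78.4
t 13.1 tcp [ 0.6209 -0.076   0.0618] rot [-1.200e-03  9.996e-01  2.740e-02  4.000e-04] f [-0.2  5.5  3.1] w 0.154 ff 78.4
```

Call:
drive_tool([
  [[0,0,-0.3],[0,0,0],0.5],
  [[0,0,-0.5],[0,0,0],0.5],
  [[0,0,-1],[0,0,0],0.5],
  [[0,0,-1.5],[0,0,0],0.5],
  [[0,0,-2.5],[0,0,0],0.5],
  [[0,0,-3],[0,0,0],0.5],
  [[0,0,-3],[0,0,0],0.5],
  [[0,0,-2.5],[0,0,0],0.5],
  [[0,0,-1],[0,0,-0.52],0.5],
  [[0,0,0],[0,0,0],0.5],
])

```text
clock: 14.1
tcp_pos: [0.6219, -0.079, 0.2177]
ee_rot: [0.001, 0.998, 0.063, 0.003]
ft_force: [-0.4, 0.2, -8.8]
grip_width: 0.156
finger_force: 78.3
```

Run:
```python
from h import *
plan((.571,.2265,.2147,7.26),(.571,.2265,.0998,7.26))
```

```text
t 14.1 tcp [ 0.6219 -0.079   0.2177] rot [9.00e-04 9.98e-01 6.26e-02 2.80e-03] f [-0.4  0.2 -8.8] w 0.156 ff 78.3
turn [ 0.02 -0.04 -0.01] shift [ -1.19 -30.95   0.3 ]
turn [0. 0. 0.] shift [-0.   -0.   11.49]
```

Call:
drive_tool([
  [[0,-1,0],[0,0,0],0.5],
  [[-0.1,-2,0],[0,0,0],0.5],
  [[-0.2,-3.5,0],[0,0,0],0.5],
  [[-0.2,-4,0],[0,0,0],0.5],
  [[-0.2,-4,0],[0,0,0],0.5],
  [[-0.2,-4,0],[0,0,0],0.5],
  [[-0.1,-4,0],[0,0,0],0.5],
  [[-0.1,-4,0],[0,0,0],0.5],
  [[-0.1,-3,0],[0,0,0],0.5],
  [[0,-1.45,0],[0,0,0],0.5],
])

```text
clock: 15.1
tcp_pos: [0.5659, 0.2333, 0.213]
ee_rot: [-0.002, 0.998, 0.066, -0.002]
ft_force: [-0.9, 1.2, -7.5]
grip_width: 0.148
finger_force: 78.5
```

Call:
drive_tool([
  [[0,0,0],[0,0,0],0.5],
  [[0,0,0],[0,0,0],0.5],
  [[0,0,0],[0,0,0],0.5],
])

```text
clock: 15.4
tcp_pos: [0.5703, 0.2243, 0.2135]
ee_rot: [0.002, 0.998, 0.061, -0.0]
ft_force: [0.8, -0.3, -7.7]
grip_width: 0.153
finger_force: 78.5
```

Run:
```python
from h import *
plan((.571,.2265,.0998,7.26))
```

```text
t 15.4 tcp [0.5703 0.2243 0.2135] rot [ 1.500e-03  9.981e-01  6.120e-02 -4.000e-04] f [ 0.8 -0.3 -7.7] w 0.153 ff 78.5
turn [ 0.02  0.01 -0.03] shift [ 0.09 -0.21 11.37]
```

Call:
drive_tool([
  [[0,0,1.5],[0,0,0],0.5],
  [[0,0,2],[0,0,0],0.5],
  [[0,0,2],[0,0,0],0.5],
  [[0,0,1.5],[0,0,0],0.5],
  [[0,0,1],[0,0,0],0.5],
  [[0,0,0.5],[0,0,0],0.5],
  [[0,0,0],[0,0,0],0.5],
  [[0,0,0],[0,0,0],0.5],
  [[0,0,0],[0,0,0],0.5],
])

```text
clock: 16.3
tcp_pos: [0.5705, 0.2277, 0.1305]
ee_rot: [-0.0, 0.998, 0.063, 0.001]
ft_force: [-0.1, 0.3, -7.2]
grip_width: 0.156
finger_force: 78.4
```

Run:
```python
from h import *
plan((.571,.2265,.0998,7.26))
```

```text
t 16.3 tcp [0.5705 0.2277 0.1305] rot [-4.00e-04  9.98e-01  6.30e-02  1.10e-03] f [-0.1  0.3 -7.2] w 0.156 ff 78.4
turn [-0.   -0.02 -0.  ] shift [0.04 0.13 3.07]
```

Call:
drive_tool([
  [[0,0.1,0.8],[0,0,0],0.5],
  [[0,0,0.8],[0,0,0],0.5],
  [[0,0,0.5],[0,0,0],0.5],
  [[0,0,0.4],[0,0,0],0.5],
  [[0,0,0.2],[0,0,0],0.5],
  [[0,0,0.2],[0,0,0],0.5],
  [[0,0,0],[0,0,0],0.5],
  [[0,0,0],[0,0,0],0.5],
])

```text
clock: 17.1
tcp_pos: [0.57, 0.2264, 0.1005]
ee_rot: [-0.0, 0.998, 0.063, 0.0]
ft_force: [3.0, 0.3, -9.2]
grip_width: 0.152
finger_force: 83.6
```

Call:
drive_tool([
  [[0.1,0,0.05],[0,0,0],0.5],
  [[0,0,0.05],[0,0,0],0.5],
  [[0,0,0],[0,0,0],0.5],
], squeeze=40)

```text
clock: 17.4
tcp_pos: [0.5705, 0.2268, 0.1001]
ee_rot: [-0.0, 0.998, 0.063, -0.0]
ft_force: [-1.3, 0.6, -1.5]
grip_width: 0.154
finger_force: 81.2
```

Call:
drive_tool([
  [[0,0,0],[0,0,0],2],
  [[0,0,0],[0,0,0],4],
  [[0,0,0],[0,0,0],6],
  [[0,0,0],[0,0,0],8.5],
  [[0,0,0],[0,0,0],8.5],
  [[0,0,-1.5],[0,0,0],8.5],
  [[0,0,-3],[0,0,0],8.5],
  [[0,0,-3],[0,0,0],8.5],
  [[0,0,-2],[0,0,0],8.5],
])

```text
clock: 18.3
tcp_pos: [0.5718, 0.2273, 0.1981]
ee_rot: [-0.001, 0.998, 0.063, 0.002]
ft_force: [0.6, 0.1, -0.1]
grip_width: 0.992
finger_force: 0.0
```

Call:
drive_tool([
  [[0,2,0],[0,0,0.5],8.5],
  [[0,3,0],[0,0,0.5],8.5],
  [[0,4,0],[0,0,0],8.5],
  [[0,4,0],[0,0,0],8.5],
  [[0,4,0],[0,0,0],8.5],
  [[0,4,0],[0,0,0],8.5],
  [[0,4,0],[0,0,0],8.5],
  [[0,3,0],[0,0,0],8.5],
  [[0,1,0],[0,0,0],8.5],
  [[0,0,0],[0,0,0],8.5],
])

```text
clock: 19.3
tcp_pos: [0.572, -0.065, 0.195]
ee_rot: [0.0, 1.0, -0.008, 0.001]
ft_force: [0.2, 0.6, -0.3]
grip_width: 0.996
finger_force: 0.0
```

Run:
```python
from h import *
st()
im=camera("top");sc=camera("scene");cv2.imwrite("pics/t4.png",im[:,:,::-1])
a=cv2.resize(im[140:290,140:460],(800,375),interpolation=cv2.INTER_CUBIC);crop(im,140,140,320,150,2.5,"pics/c4.png")
uv,r,X=nests(im,155,168,70,85,.0863)
for u,b,c in zip(uv,r,X):print(u.round(1),b,c.round(4))
```

```text
t 19.3 tcp [ 0.572 -0.065  0.195] rot [ 2.0e-04  1.0e+00 -8.5e-03  5.0e-04] f [ 0.2  0.6 -0.3] w 0.996 ff 0.0
[175.2 192.8] 47.6 [0.6107 0.2554 0.0863]
[177.2 229. ] 46.2 [0.5243 0.2455 0.0863]
[198.5 190.2] 46.8 [0.6176 0.2002 0.0863]
[200.8 225.7] 43.1 [0.5327 0.1903 0.0863]
[212.  234.2] 38.5 [0.5129 0.1632 0.0863]
```

View pics/c4.png

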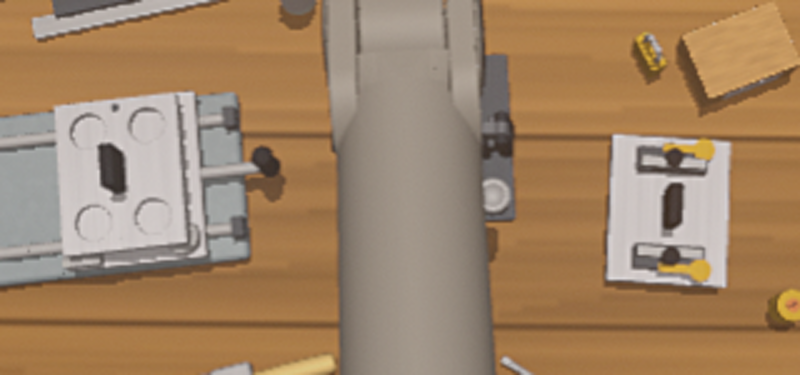

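The nest pallet is now on the carriage with its dot at +x. Its nest centroid is (0.5713,0.2229), against (0.5716,0.2233) for the key pallet when home, so it is seated. The key pallet stands on the bench with nuts near (409,203) and (408,243).

```bash
cat >> h.py <<'E'
def nuts(im,x,y,w,h,z):
    g=im.max(2);m=np.zeros(g.shape,bool);m[y:y+h,x:x+w]=g[y:y+h,x:x+w]<75
    q=[(b[0],b[1][4]) for b in blobs(m,12)]
    print([(a.round(1),int(n)) for a,n in q]); return q
E
python3 - <<'E'
from h import *
im=camera("top"); q=nuts(im,383,192,52,66,0)
nu=onz("top",[a for a,n in q],.0557)
print(nu.round(4))
a,b=nu[0],nu[-1];print((a+b)/2,np.linalg.norm(a-b),np.degrees(np.arctan2(*(a-b)[[1,0]])))
plan((.5494,-.2985,.195,-3),(.5494,-.2985,.0434,-3))
E
```

```text
[(array([409.3, 202.3]), 19), (array([408.3, 222.1]), 68), (array([407.7, 241.9]), 26)]
[[ 0.5983 -0.3039  0.0557]
 [ 0.5499 -0.3005  0.0557]
 [ 0.5022 -0.2982  0.0557]]
[ 0.55025187 -0.30104073  0.0557    ] 0.09635887043358468 -3.408194114727736
t 19.45 tcp [ 0.5721 -0.06    0.1948] rot [-1.1e-03  1.0e+00 -4.6e-03  4.0e-04] f [-0.1 -0.6  0.7] w 0.995 ff 0.0
turn [-0.02 -0.    0.31] shift [-1.020e+00  2.394e+01 -2.000e-02]
turn [0. 0. 0.] shift [-0.   -0.   15.16]
```

Call:
drive_tool([
  [[0,1,0],[0,0,0.31],8.5],
  [[-0.1,2,0],[0,0,0],8.5],
  [[-0.1,3.5,0],[0,0,0],8.5],
  [[-0.2,4,0],[0,0,0],8.5],
  [[-0.2,4,0],[0,0,0],8.5],
  [[-0.2,4,0],[0,0,0],8.5],
  [[-0.2,3,0],[0,0,0],8.5],
  [[0,1.9,1],[0,0,0],8.5],
  [[0,0.5,2],[0,0,0],8.5],
  [[0,0,2],[0,0,0],8.5],
])

```text
clock: 20.45
tcp_pos: [0.5489, -0.3019, 0.1431]
ee_rot: [-0.0, 1.0, -0.029, 0.0]
ft_force: [0.0, 0.4, -0.0]
grip_width: 0.997
finger_force: 0.0
```

Call:
drive_tool([
  [[0,0,1.5],[0,0,0],8.5],
  [[0,0,1],[0,0,0],8.5],
  [[0,0,0],[0,0,0],8.5],
  [[0,0,0],[0,0,0],8.5],
  [[0,0,0],[0,0,0],8.5],
])

```text
clock: 20.95
tcp_pos: [0.5497, -0.3014, 0.1204]
ee_rot: [0.0, 1.0, -0.028, 0.001]
ft_force: [0.4, 0.1, -0.4]
grip_width: 0.995
finger_force: 0.0
```

Run:
```python
from h import *
plan((.5495,-.2985,.0434,-3))
im=camera("scene"); print(proj("scene",[[.5495,-.301,.078]])); crop(im,225,180,150,112,4,"pics/s5.png")
```

```text
t 20.95 tcp [ 0.5497 -0.3014  0.1204] rot [ 4.000e-04  9.996e-01 -2.810e-02  1.000e-03] f [ 0.4  0.1 -0.4] w 0.995 ff 0.0
turn [ 0.01 -0.01 -0.03] shift [-0.03 -0.28  7.7 ]
[[264.09538011 246.61300998]]
```

View pics/s5.png

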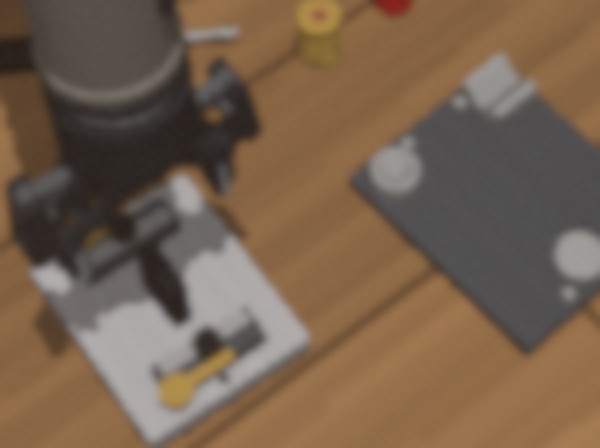

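The scene crop shows the key pallet's grip at crop (160,275), px (265,249), between the open fingers. The dock is empty, with its cone at (395,170), groove at (500,85) and flat at (578,255).

Call:
drive_tool([
  [[0,-0.25,2],[0,0,0],8.5],
  [[0,0,2],[0,0,0],8.5],
  [[0,0,1.7],[0,0,0],8.5],
  [[0,0,1.2],[0,0,0],8.5],
  [[0,0,0.6],[0,0,0],8.5],
  [[0,0,0],[0,0,0],8.5],
  [[0,0,0],[0,0,0],8.5],
])

```text
clock: 21.7
tcp_pos: [0.5495, -0.2992, 0.0451]
ee_rot: [0.0, 1.0, -0.028, 0.001]
ft_force: [0.5, 0.0, -0.3]
grip_width: 0.994
finger_force: 0.0
```

Call:
drive_tool([
  [[0,0,0],[0,0,0],4],
  [[0,0,0],[0,0,0],2],
  [[0,0,0],[0,0,0],1],
  [[0,0,0],[0,0,0],0.5],
  [[0,0,0],[0,0,0],0.5],
  [[0,0,0],[0,0,0],0.5],
  [[0,0,0],[0,0,0],0.5],
  [[0,0,0],[0,0,0],0.5],
], squeeze=80)

```text
clock: 22.5
tcp_pos: [0.549, -0.299, 0.0446]
ee_rot: [0.0, 1.0, -0.028, 0.0]
ft_force: [0.3, -0.0, 2.2]
grip_width: 0.155
finger_force: 78.1
```

Call:
drive_tool([
  [[0,0,-0.5],[0,0,0],0.5],
  [[0,0,-1],[0,0,0],0.5],
  [[0,0,-2],[0,0,0],0.5],
  [[0,0,-2.5],[0,0,0],0.5],
  [[0,0,-3],[0,0,0],0.5],
  [[0,0,-3],[0,0,-0.39],0.5],
  [[0,0,-2],[0,0,-0.39],0.5],
  [[0,0,-1],[0,0,0],0.5],
  [[0,0,0],[0,0,0],0.5],
  [[0,0,0],[0,0,0],0.5],
])

```text
clock: 23.5
tcp_pos: [0.5477, -0.2985, 0.1925]
ee_rot: [-0.001, 1.0, 0.026, -0.002]
ft_force: [-1.0, 0.5, -8.6]
grip_width: 0.154
finger_force: 78.4
```

Run:
```python
from h import *
plan((.6209,-.0758,.19,3.14),(.6209,-.0758,.0618,3.14))
```

```text
t 23.5 tcp [ 0.5477 -0.2985  0.1925] rot [-8.000e-04  9.997e-01  2.580e-02 -1.600e-03] f [-1.   0.5 -8.6] w 0.154 ff 78.4
turn [-0.01  0.02 -0.02] shift [  8.53 -21.83   0.25]
turn [0. 0. 0.] shift [ 0.   -0.   12.82]
```

Call:
drive_tool([
  [[0.3,-0.8,0],[0,0,0],0.5],
  [[0.8,-1.9,0],[0,0,0],0.5],
  [[1.2,-3.1,0],[0,0,0],0.5],
  [[1.4,-3.5,0],[0,0,0],0.5],
  [[1.4,-3.5,0],[0,0,0],0.5],
  [[1.3,-3.5,0],[0,0,0],0.5],
  [[1.2,-3,0],[0,0,0],0.5],
  [[0.7,-1.8,0],[0,0,0],0.5],
  [[0.2,-0.7,0],[0,0,0],0.5],
  [[0,0,0],[0,0,0],0.5],
])

```text
clock: 24.5
tcp_pos: [0.6218, -0.0746, 0.1931]
ee_rot: [-0.001, 1.0, 0.028, -0.001]
ft_force: [0.6, -0.2, -7.8]
grip_width: 0.153
finger_force: 78.3
```

Call:
drive_tool([
  [[0,0,1],[0,0,0],0.5],
  [[0,0,2],[0,0,0],0.5],
  [[0,0,2.5],[0,0,0],0.5],
  [[0,0,2.5],[0,0,0],0.5],
  [[0,0,1.2],[0,0,0],0.5],
  [[0,0,0.5],[0,0,0],0.5],
  [[0,0,0],[0,0,0],0.5],
  [[0,0,0],[0,0,0],0.5],
  [[0,0,0],[0,0,0],0.5],
])

```text
clock: 25.4
tcp_pos: [0.6237, -0.0769, 0.099]
ee_rot: [0.0, 1.0, 0.026, 0.002]
ft_force: [0.5, 0.3, -7.0]
grip_width: 0.149
finger_force: 78.2
```

Run:
```python
from h import *
plan((.6206,-.0758,.0629,3.14))
```

```text
t 25.4 tcp [ 0.6237 -0.0769  0.099 ] rot [2.000e-04 9.997e-01 2.600e-02 1.700e-03] f [ 0.5  0.3 -7. ] w 0.149 ff 78.2
turn [ 0.   -0.02 -0.02] shift [-0.3  -0.12  3.61]
```

Call:
drive_tool([
  [[-0.25,-0.1,1],[0,0,0],0.5],
  [[0,0,0.9],[0,0,0],0.5],
  [[0,0,0],[0,0,0],0.5],
  [[0,0,0],[0,0,0],0.5],
])

```text
clock: 25.8
tcp_pos: [0.6191, -0.076, 0.0774]
ee_rot: [-0.0, 1.0, 0.026, -0.001]
ft_force: [0.9, -0.1, -8.5]
grip_width: 0.153
finger_force: 78.2
```

Run:
```python
from h import *
plan((.6206,-.0758,.0629,3.14))
```

```text
t 25.8 tcp [ 0.6191 -0.076   0.0774] rot [-0.000e+00  9.997e-01  2.610e-02 -9.000e-04] f [ 0.9 -0.1 -8.5] w 0.153 ff 78.2
turn [-0.    0.01 -0.02] shift [ 0.15 -0.01  1.45]
```

Call:
drive_tool([
  [[0.1,0,0.5],[0,0,0],0.5],
  [[0,0,0.4],[0,0,0],0.5],
  [[0,0,0.25],[0,0,0],0.5],
  [[0,0,0.15],[0,0,0],0.5],
  [[0,0,0.1],[0,0,0],0.5],
  [[0,0,0],[0,0,0],0.5],
  [[0,0,0],[0,0,0],0.5],
])

```text
clock: 26.5
tcp_pos: [0.6209, -0.0759, 0.0645]
ee_rot: [0.0, 1.0, 0.026, 0.0]
ft_force: [0.2, -0.1, -7.7]
grip_width: 0.153
finger_force: 78.5
```

Call:
drive_tool([
  [[0,0,0.1],[0,0,0],0.5],
  [[0,0,0.1],[0,0,0],0.5],
  [[0,0,0],[0,0,0],0.5],
  [[0,0,0],[0,0,0],0.5],
])

```text
clock: 26.9
tcp_pos: [0.6219, -0.0753, 0.0631]
ee_rot: [-0.0, 1.0, 0.026, 0.001]
ft_force: [0.9, 1.2, -4.5]
grip_width: 0.15
finger_force: 79.1
```

Call:
drive_tool([
  [[0,0,0.1],[0,0,0],0.5],
  [[0,0,0],[0,0,0],0.5],
  [[0,0,0],[0,0,0],2],
  [[0,0,0],[0,0,0],4],
  [[0,0,0],[0,0,0],6],
  [[0,0,0],[0,0,0],8.5],
  [[0,0,0],[0,0,0],8.5],
  [[0,0,-1.5],[0,0,0],8.5],
  [[0,0,-3],[0,0,0],8.5],
  [[0,0,-4],[0,0,0],8.5],
])

```text
clock: 27.9
tcp_pos: [0.6193, -0.0759, 0.1462]
ee_rot: [-0.0, 1.0, 0.026, -0.002]
ft_force: [1.6, -0.3, -0.4]
grip_width: 0.997
finger_force: 0.0
```

Call:
drive_tool([
  [[-2,0,-2],[0,0,0],8.5],
  [[-4,0,0],[0,0,0],8.5],
  [[-4,0,0],[0,0,0],8.5],
  [[-4,0,0],[0,0,0],7],
  [[-3,0,0],[0,0,0],6],
  [[0,0,0],[0,0,-1],6],
  [[0,0,0],[0,0,-1],6],
  [[0,0,0],[0,0,-1],6],
  [[0,0,0],[0,0,-1],6],
  [[0,0,0],[0,0,-1],6],
])

```text
clock: 28.9
tcp_pos: [0.4515, -0.0846, 0.1676]
ee_rot: [0.001, 0.929, 0.369, 0.001]
ft_force: [-0.7, 0.3, -0.3]
grip_width: 0.706
finger_force: 0.0
```

Call:
drive_tool([
  [[0,0,0],[0,0,-1],6],
  [[0,0,0],[0,0,-1],6],
  [[0,0,0],[0,0,-1],6],
  [[0,0,0],[0,0,-1],6],
  [[0,0,0],[0,0,-1],6],
  [[0,0,0],[0,0,-1],6],
  [[0,0,0],[0,0,-0.7],6],
  [[0,0,0],[0,0,0],6],
  [[0,0,0],[0,0,0],6],
])

```text
clock: 29.8
tcp_pos: [0.4514, -0.0847, 0.167]
ee_rot: [0.001, 0.666, 0.746, 0.0]
ft_force: [0.4, 0.5, 0.1]
grip_width: 0.7
finger_force: 0.0
```

Run:
```python
from h import *
plan((.449,-.0985,.10,97.26),(.449,-.0985,.012,97.26))
im=camera("top");sc=camera("scene")
a=cv2.resize(im[150:290,280:480],(500,350),interpolation=cv2.INTER_CUBIC);b=cv2.resize(sc[170:282,305:405],(300,350),interpolation=cv2.INTER_CUBIC)
cv2.imwrite("pics/c6.png",np.hstack([a,b])[:,:,::-1])
q=nuts(im,288,160,56,66,0);print(onz("top",[a for a,n in q],.0783-.0043).round(4))
```

```text
t 29.8 tcp [ 0.4514 -0.0847  0.167 ] rot [6.000e-04 6.660e-01 7.459e-01 1.000e-04] f [0.4 0.5 0.1] w 0.7 ff 0.0
turn [ 0.01  0.01 -0.1 ] shift [-1.34 -0.41  6.7 ]
turn [0. 0. 0.] shift [-0.  -0.   8.8]
[(array([315.2, 170.6]), 20), (array([315.9, 190.3]), 56), (array([316.7, 209.7]), 22)]
[[ 0.6706 -0.0757  0.074 ]
 [ 0.6222 -0.078   0.074 ]
 [ 0.5751 -0.0804  0.074 ]]
```

View pics/c6.png

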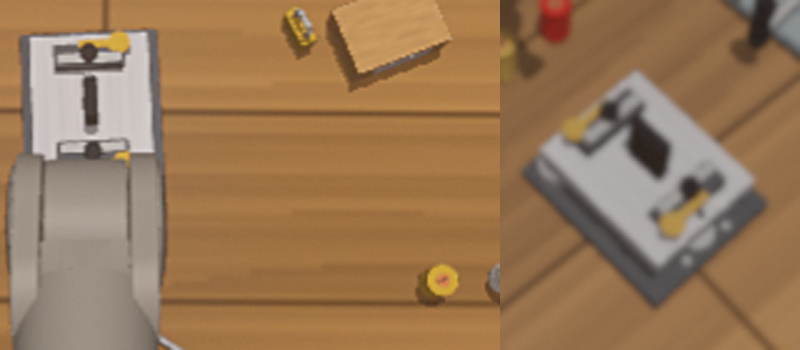

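The key pallet is on the dock, with nut centre (0.6228,-0.078) and yaw 2.8°, within about 1 mm of home. I'll check it again later. Now the first cylinder.

Call:
drive_tool([
  [[-0.7,-0.2,1],[0,0,-0.1],6],
  [[-0.6,-0.2,2],[0,0,0],6],
  [[0,0,2.5],[0,0,0],6],
  [[0,0,1.2],[0,0,0],6],
  [[0,0,0],[0,0,0],6],
  [[0,0,0],[0,0,0],6],
  [[0,0,0],[0,0,0],6],
])

```text
clock: 30.6
tcp_pos: [0.4497, -0.0981, 0.1003]
ee_rot: [0.001, 0.66, 0.751, 0.001]
ft_force: [1.2, 0.2, -0.1]
grip_width: 0.706
finger_force: 0.0
```

Run:
```python
from h import *
plan((.449,-.0985,.012,97.26))
```

```text
t 30.6 tcp [ 0.4497 -0.0981  0.1003] rot [1.000e-03 6.599e-01 7.513e-01 5.000e-04] f [ 1.2  0.2 -0.1] w 0.706 ff 0.0
turn [0.02 0.01 0.02] shift [-0.03 -0.08  8.83]
```

Call:
drive_tool([
  [[0,0,2],[0,0,0],6],
  [[0,0,2],[0,0,0],6],
  [[0,0,2],[0,0,0],6],
  [[0,0,1.5],[0,0,0],6],
  [[0,0,1.1],[0,0,0],6],
  [[0,0,0],[0,0,0],6],
  [[0,0,0],[0,0,0],6],
])

```text
clock: 31.3
tcp_pos: [0.4494, -0.0982, 0.014]
ee_rot: [0.001, 0.66, 0.751, 0.0]
ft_force: [-0.1, -0.2, 0.4]
grip_width: 0.704
finger_force: 0.0
```

Call:
drive_tool([
  [[0,0,0],[0,0,0],4.5],
  [[0,0,0],[0,0,0],3.5],
  [[0,0,0],[0,0,0],3],
  [[0,0,0],[0,0,0],2.5],
  [[0,0,0],[0,0,0],2.3],
  [[0,0,0],[0,0,0],2.3],
  [[0,0,0],[0,0,0],2.3],
], squeeze=30)

```text
clock: 32.0
tcp_pos: [0.4485, -0.0984, 0.0138]
ee_rot: [0.0, 0.66, 0.751, -0.0]
ft_force: [-2.5, -1.4, 5.6]
grip_width: 0.345
finger_force: 29.4
```

Call:
drive_tool([
  [[0,0,-0.5],[0,0,0],2.3],
  [[0,0,-1.5],[0,0,0],2.3],
  [[0,0,-3],[0,0,0],2.3],
  [[0,0,-4],[0,0,0],2.3],
  [[0,0,-4],[0,0,0],2.3],
  [[0,0,-2],[0,0,0],2.3],
  [[0,0,-0.6],[0,0,0],2.3],
  [[0,0,0],[0,0,0],2.3],
])

```text
clock: 32.8
tcp_pos: [0.4489, -0.0982, 0.1696]
ee_rot: [0.001, 0.66, 0.751, 0.0]
ft_force: [-0.6, -0.5, -1.6]
grip_width: 0.338
finger_force: 29.9
```

Run:
```python
from h import *
plan((.5311,.1929,.17,97.26),(.5311,.1929,.0921,97.26))
```

```text
t 32.8 tcp [ 0.4489 -0.0982  0.1696] rot [7.000e-04 6.601e-01 7.512e-01 2.000e-04] f [-0.6 -0.5 -1.6] w 0.338 ff 29.9
turn [0.01 0.01 0.02] shift [27.84 11.83 -0.04]
turn [0. 0. 0.] shift [-0.   -0.    7.79]
```

Call:
drive_tool([
  [[1.4,0.6,0],[0,0,0],2.3],
  [[3,1.3,0],[0,0,0],2.3],
  [[4,1.7,0],[0,0,0],2.3],
  [[4,1.7,0],[0,0,0],2.3],
  [[4,1.7,0],[0,0,0],2.3],
  [[4,1.7,0],[0,0,0],2.3],
  [[4,1.7,0],[0,0,0],2.3],
  [[2.4,1,0],[0,0,0],2.3],
  [[1,0.4,0],[0,0,0],2.3],
  [[0,0,0],[0,0,0],2.3],
])

```text
clock: 33.8
tcp_pos: [0.5286, 0.1939, 0.1673]
ee_rot: [-0.001, 0.659, 0.752, -0.001]
ft_force: [-0.7, -0.9, -1.4]
grip_width: 0.341
finger_force: 29.9
```

Call:
drive_tool([
  [[0,0,1],[0,0,0],2.3],
  [[0,0,1.5],[0,0,0],2.3],
  [[0,0,1.5],[0,0,0],2.3],
  [[0,0,0.8],[0,0,0],2.3],
  [[0,0,0.4],[0,0,0],2.3],
  [[0,0,0],[0,0,0],2.3],
  [[0,0,0],[0,0,0],2.3],
  [[0,0,0],[0,0,0],2.3],
])

```text
clock: 34.6
tcp_pos: [0.5304, 0.1929, 0.1181]
ee_rot: [0.0, 0.66, 0.751, 0.001]
ft_force: [0.2, 1.4, -0.8]
grip_width: 0.34
finger_force: 29.9
```

Run:
```python
from h import *
plan((.5311,.1929,.0921,97.26))
```

```text
t 34.6 tcp [0.5304 0.1929 0.1181] rot [4.000e-04 6.601e-01 7.512e-01 7.000e-04] f [ 0.2  1.4 -0.8] w 0.34 ff 29.9
turn [ 0.01 -0.    0.02] shift [-0.01  0.07  2.6 ]
```

Call:
drive_tool([
  [[0,0.05,0.6],[0,0,0],2.3],
  [[0,0,0.6],[0,0,0],2.3],
  [[0,0,0.4],[0,0,0],2.3],
  [[0,0,0.3],[0,0,0],2.3],
  [[0,0,0.3],[0,0,0],2.3],
  [[0,0,0.2],[0,0,0],2.3],
  [[0,0,0.1],[0,0,0],2.3],
  [[0,0,0],[0,0,0],2.3],
])

```text
clock: 35.4
tcp_pos: [0.5305, 0.1928, 0.0924]
ee_rot: [0.0, 0.66, 0.751, 0.0]
ft_force: [0.1, 0.1, -1.6]
grip_width: 0.342
finger_force: 30.0
```

Call:
drive_tool([
  [[0,0,0.05],[0,0,0],2.3],
  [[0,0,0],[0,0,0],3.3],
  [[0,0,0],[0,0,0],4.5],
  [[0,0,0],[0,0,0],4.8],
  [[0,0,0],[0,0,0],4.8],
  [[0,0,-1],[0,0,0],4.8],
  [[0,0,-2],[0,0,0],4.8],
  [[0,0,-3],[0,0,0],4.8],
  [[0,0,-2],[0,0,0],4.8],
  [[0,0,0],[0,0,0],5],
])

```text
clock: 36.4
tcp_pos: [0.5326, 0.1945, 0.176]
ee_rot: [0.002, 0.66, 0.751, 0.004]
ft_force: [0.9, 0.2, 0.4]
grip_width: 0.586
finger_force: 0.0
```

Run:
```python
from h import *
plan((.458,-.4135,.17,97.26),(.458,-.4135,.1,97.26))
```

```text
t 36.4 tcp [0.5326 0.1945 0.176 ] rot [0.0018 0.66   0.7512 0.0036] f [0.9 0.2 0.4] w 0.586 ff 0.0
turn [ 0.06 -0.02  0.02] shift [-59.37 -15.08   0.6 ]
turn [0. 0. 0.] shift [-0. -0.  7.]
```

Call:
drive_tool([
  [[-2,-0.5,0],[0,0,0],6],
  [[-4.5,-1.15,0],[0,0,0],6],
  [[-4.5,-1.15,0],[0,0,0],6],
  [[-4.5,-1.15,0],[0,0,0],6],
  [[-4.5,-1.15,0],[0,0,0],6],
  [[-4.5,-1.15,0],[0,0,0],6],
  [[-4.5,-1.15,0],[0,0,0],6],
  [[-4.5,-1.15,0],[0,0,0],6],
  [[-4.5,-1.15,0],[0,0,0],6],
  [[-4.5,-1.15,0],[0,0,0],6],
])

```text
clock: 37.4
tcp_pos: [0.4765, -0.2444, 0.1715]
ee_rot: [-0.0, 0.66, 0.751, -0.0]
ft_force: [0.3, -0.2, -0.3]
grip_width: 0.702
finger_force: 0.0
```

Call:
drive_tool([
  [[-4.5,-1.15,0],[0,0,0],6],
  [[-4.5,-1.15,0],[0,0,0],6],
  [[-4.5,-1.15,0],[0,0,0],6],
  [[-2.5,-0.6,0],[0,0,0],6],
  [[-0.8,-0.2,2],[0,0,0],6],
  [[0,0,3],[0,0,0],6],
  [[0,0,1.8],[0,0,0],6],
  [[0,0,0],[0,0,0],6],
  [[0,0,0],[0,0,0],6],
])

```text
clock: 38.3
tcp_pos: [0.4568, -0.4145, 0.1037]
ee_rot: [-0.0, 0.66, 0.751, 0.0]
ft_force: [0.8, -0.1, 0.3]
grip_width: 0.702
finger_force: 0.0
```

Run:
```python
from h import *
plan((.458,-.4135,.014,97.26))
im=camera("top"); sc=camera("scene"); hsv=cv2.cvtColor(sc,cv2.COLOR_RGB2HSV)
m=cv2.inRange(hsv,(18,150,120),(32,255,255))
for b in blobs(m>0,10):
    if b[0][0]<400:print(b[0],b[1])
uv=[q for q in ([197,0],)]
crop(im,150,160,120,100,5,"pics/c7.png")
q=nuts(im,288,160,56,66,0);print(onz("top",[a for a,n in q],.0783-.0043).round(4))
```

```text
t 38.3 tcp [ 0.4568 -0.4145  0.1037] rot [-4.000e-04  6.600e-01  7.513e-01  1.000e-04] f [ 0.8 -0.1  0.3] w 0.702 ff 0.0
turn [-0.   -0.    0.02] shift [0.08 0.13 8.97]
[205.3 259.6] [201 255  10  10  39]
[311.1 302.4] [304 299  15   7  34]
[346.5 386.7] [337 381  19  15  23]
[328.2 393.3] [321 386  16  14  33]
[(array([316.4, 197.1]), 17)]
[[ 0.6056 -0.0793  0.074 ]]
```

View pics/c7.png

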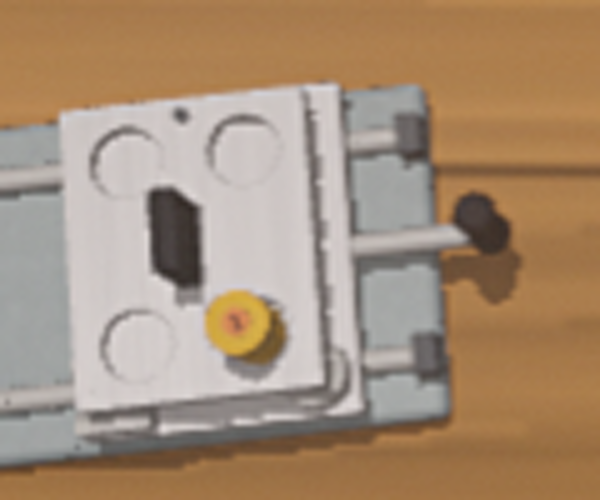

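Cylinder 1 stands upright in nest 1, its top at crop (240,325). The dock's nuts are not where they were, so the key pallet may have been knocked. I'll look at the dock.

Run:
```python
from h import *
im=camera("top");sc=camera("scene")
a=cv2.resize(im[145:265,265:385],(400,400),interpolation=cv2.INTER_CUBIC);b=cv2.resize(sc[170:290,290:410],(400,400),interpolation=cv2.INTER_CUBIC)
cv2.imwrite("pics/c8.png",np.hstack([a,b])[:,:,::-1])
q=nuts(im,280,150,80,100,0)
```

```text
[(array([316.5, 195.7]), 23), (array([316.6, 209.9]), 14)]
```

View pics/c8.png

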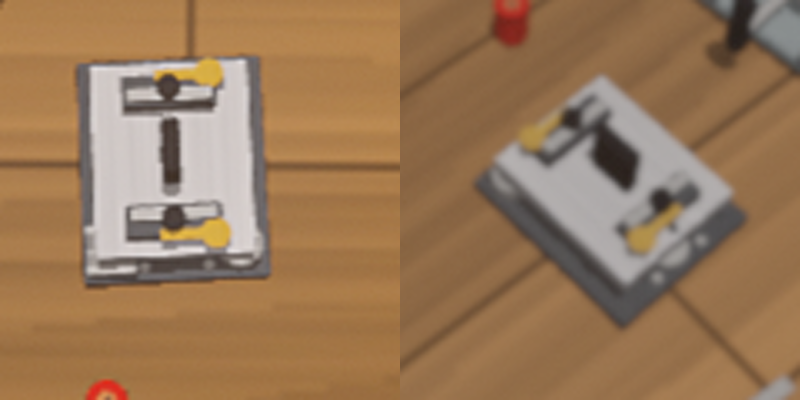

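The key pallet is still in place, with nuts at about (315.4,171.1) and (317.2,210.4). They were only missed by the threshold. Now I'll grasp cylinder 2.

Call:
drive_tool([
  [[0.05,0.1,2],[0,0,0],6],
  [[0,0,2],[0,0,0],6],
  [[0,0,2],[0,0,0],6],
  [[0,0,1.7],[0,0,0],6],
  [[0,0,1.1],[0,0,0],6],
  [[0,0,0.2],[0,0,0],6],
  [[0,0,0],[0,0,0],6],
])

```text
clock: 39.2
tcp_pos: [0.4582, -0.4143, 0.0143]
ee_rot: [0.0, 0.66, 0.751, 0.0]
ft_force: [-0.5, -0.6, 1.1]
grip_width: 0.698
finger_force: 0.0
```

Call:
drive_tool([
  [[0,0,0],[0,0,0],4.5],
  [[0,0,0],[0,0,0],3.5],
  [[0,0,0],[0,0,0],3],
  [[0,0,0],[0,0,0],2.5],
  [[0,0,0],[0,0,0],2.3],
  [[0,0,0],[0,0,0],2.3],
  [[0,0,0],[0,0,0],2.3],
], squeeze=30)

```text
clock: 39.9
tcp_pos: [0.4577, -0.4147, 0.0147]
ee_rot: [0.0, 0.66, 0.751, -0.001]
ft_force: [-3.4, -0.7, 5.6]
grip_width: 0.345
finger_force: 29.9
```

Call:
drive_tool([
  [[0,0,-0.5],[0,0,0],2.3],
  [[0,0,-1.5],[0,0,0],2.3],
  [[0,0,-3],[0,0,0],2.3],
  [[0,0,-4],[0,0,0],2.3],
  [[0,0,-4],[0,0,0],2.3],
  [[0,0,-2],[0,0,0],2.3],
  [[0,0,-0.6],[0,0,0],2.3],
  [[0,0,0],[0,0,0],2.3],
])

```text
clock: 40.7
tcp_pos: [0.4585, -0.414, 0.1707]
ee_rot: [0.001, 0.66, 0.751, 0.0]
ft_force: [-0.2, -0.1, -2.8]
grip_width: 0.344
finger_force: 29.8
```

Run:
```python
from h import *
plan((.6184,.2040,.17,97.26),(.6184,.2040,.0921,97.26))
```

```text
t 40.7 tcp [ 0.4585 -0.414   0.1707] rot [9.000e-04 6.599e-01 7.514e-01 1.000e-04] f [-0.2 -0.1 -2.8] w 0.344 ff 29.8
turn [0.01 0.01 0.02] shift [59.28 23.68  0.07]
turn [0. 0. 0.] shift [-0.   -0.    7.79]
```

Call:
drive_tool([
  [[1.5,0.6,0],[0,0,0],2.3],
  [[3.3,1.3,0],[0,0,0],2.3],
  [[4.5,1.8,0],[0,0,0],2.3],
  [[4.5,1.8,0],[0,0,0],2.3],
  [[4.5,1.8,0],[0,0,0],2.3],
  [[4.5,1.8,0],[0,0,0],2.3],
  [[4.5,1.8,0],[0,0,0],2.3],
  [[4.5,1.8,0],[0,0,0],2.3],
  [[4.5,1.8,0],[0,0,0],2.3],
  [[4.5,1.8,0],[0,0,0],2.3],
])

```text
clock: 41.7
tcp_pos: [0.5652, 0.0146, 0.1678]
ee_rot: [-0.002, 0.66, 0.752, -0.001]
ft_force: [1.2, -0.5, -1.2]
grip_width: 0.342
finger_force: 29.9
```

Call:
drive_tool([
  [[4.5,1.8,0],[0,0,0],2.3],
  [[4.5,1.8,0],[0,0,0],2.3],
  [[4.5,1.8,0],[0,0,0],2.3],
  [[3.3,1.3,0],[0,0,0],2.3],
  [[1.7,0.7,0],[0,0,0],2.3],
  [[0,0,0],[0,0,0],2.3],
  [[0,0,0],[0,0,0],2.3],
  [[0,0,0],[0,0,0],2.3],
])

```text
clock: 42.5
tcp_pos: [0.6161, 0.2023, 0.1686]
ee_rot: [0.0, 0.661, 0.751, -0.002]
ft_force: [0.9, -0.2, -1.6]
grip_width: 0.344
finger_force: 30.0
```

Run:
```python
from h import *
plan((.6184,.2040,.0926,97.26))
```

```text
t 42.5 tcp [0.6161 0.2023 0.1686] rot [ 2.000e-04  6.608e-01  7.506e-01 -1.600e-03] f [ 0.9 -0.2 -1.6] w 0.344 ff 30.0
turn [-0.02  0.02  0.  ] shift [0.14 0.25 7.6 ]
```

Call:
drive_tool([
  [[0.1,0.2,1],[0,0,0],2.3],
  [[0,0,1.5],[0,0,0],2.3],
  [[0,0,1.5],[0,0,0],2.3],
  [[0,0,0.8],[0,0,0],2.3],
  [[0,0,0.2],[0,0,0],2.3],
  [[0,0,0],[0,0,0],2.3],
  [[0,0,0],[0,0,0],2.3],
  [[0,0,0],[0,0,0],2.3],
])

```text
clock: 43.3
tcp_pos: [0.619, 0.2062, 0.1207]
ee_rot: [0.0, 0.66, 0.751, 0.001]
ft_force: [0.1, -0.0, -1.1]
grip_width: 0.338
finger_force: 30.0
```

Run:
```python
from h import *
plan((.6184,.2040,.0926,97.26))
```

```text
t 43.3 tcp [0.619  0.2062 0.1207] rot [3.000e-04 6.600e-01 7.512e-01 8.000e-04] f [ 0.1 -0.  -1.1] w 0.338 ff 30.0
turn [ 0.01 -0.    0.02] shift [-0.21 -0.08  2.81]
```

Call:
drive_tool([
  [[-0.15,-0.05,0.6],[0,0,0],2.3],
  [[0,0,0.6],[0,0,0],2.3],
  [[0,0,0.4],[0,0,0],2.3],
  [[0,0,0.4],[0,0,0],2.3],
  [[0,0,0.4],[0,0,0],2.3],
  [[0,0,0.2],[0,0,0],2.3],
  [[0,0,0.1],[0,0,0],2.3],
  [[0,0,0],[0,0,0],2.3],
])

```text
clock: 44.1
tcp_pos: [0.6182, 0.2043, 0.0929]
ee_rot: [0.0, 0.66, 0.751, 0.0]
ft_force: [0.4, -0.5, -1.1]
grip_width: 0.341
finger_force: 30.0
```

Call:
drive_tool([
  [[0,0,0.05],[0,0,0],2.3],
  [[0,0,0],[0,0,0],3.3],
  [[0,0,0],[0,0,0],4.5],
  [[0,0,0],[0,0,0],4.8],
  [[0,0,0],[0,0,0],4.8],
  [[0,0,-1],[0,0,0],4.8],
  [[0,0,-2],[0,0,0],4.8],
  [[0,0,-3],[0,0,0],4.8],
  [[0,0,-3],[0,0,0],4.8],
  [[0,0,0],[0,0,0],5],
])

```text
clock: 45.1
tcp_pos: [0.6209, 0.2063, 0.1888]
ee_rot: [0.002, 0.66, 0.751, 0.005]
ft_force: [0.9, 0.0, 1.0]
grip_width: 0.585
finger_force: 0.0
```

Call:
drive_tool([
  [[-2,0,0],[0,0,0],3],
  [[-4,0,0],[0,0,0],0],
  [[-4,0,0],[0,0,0],0],
  [[-3.5,0,0],[0,0,0],0],
  [[-1.5,0,0],[0,0,0],0],
  [[-0.5,0,0],[0,0,0],0],
  [[0,0,0],[0,0,0],0],
  [[0,0,0],[0,0,0],0],
])

```text
clock: 45.9
tcp_pos: [0.6375, 0.0539, 0.1825]
ee_rot: [-0.001, 0.659, 0.753, 0.001]
ft_force: [-0.4, 1.0, -0.7]
grip_width: -0.001
finger_force: 0.0
```

Run:
```python
from h import *
plan((.594,.0477,.06,97.26))
im=camera("top");sc=camera("scene")
a=cv2.resize(im[150:260,140:260],(436,400),interpolation=cv2.INTER_CUBIC);b=cv2.resize(sc[100:210,360:460],(364,400),interpolation=cv2.INTER_CUBIC)
cv2.imwrite("pics/c9.png",np.hstack([a,b])[:,:,::-1])
```

```text
t 45.9 tcp [0.6375 0.0539 0.1825] rot [-0.0009  0.6585  0.7526  0.0008] f [-0.4  1.  -0.7] w -0.001 ff 0.0
turn [ 0.   -0.02  0.05] shift [-0.07 -4.39 12.25]
```

View pics/c9.png

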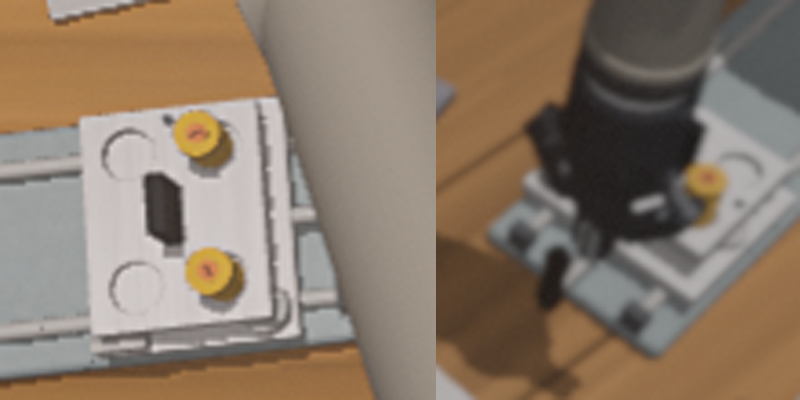

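Both cylinders stand in their nests, tops at crop (198,137) for nest 3 and (212,272) for nest 1. Before pushing, I'll check that the key pallet is still home on the dock.

Call:
drive_tool([
  [[0,-1.5,0],[0,0,0],0],
  [[0,-1.5,0],[0,0,0],0],
  [[0,-1.3,0],[0,0,0],0],
  [[0,0,0],[0,0,0],0],
  [[0,0,0],[0,0,0],0],
])

```text
clock: 46.5
tcp_pos: [0.5957, 0.0461, 0.1826]
ee_rot: [0.0, 0.659, 0.752, 0.0]
ft_force: [0.1, 0.5, -0.1]
grip_width: -0.002
finger_force: 0.0
```

Run:
```python
from h import *
plan((.594,.0477,.06,97.26))
for n,r in(("top",(270,150,90,90)),("scene",(290,170,130,120))):
    im=camera(n);hsv=cv2.cvtColor(im,cv2.COLOR_RGB2HSV);x,y,w,h=r
    m=np.zeros(im.shape[:2],bool);m[y:y+h,x:x+w]=cv2.inRange(hsv,(18,150,120),(32,255,255))[y:y+h,x:x+w]>0
    print(n,[(b[0],b[1][4]) for b in blobs(m,15)])
```

```text
t 46.5 tcp [0.5957 0.0461 0.1826] rot [3.000e-04 6.594e-01 7.518e-01 4.000e-04] f [ 0.1  0.5 -0.1] w -0.002 ff 0.0
turn [ 0.01 -0.    0.03] shift [ 0.18 -0.15 12.26]
top [(array([324. , 166.5]), np.int32(74)), (array([325.1, 214.6]), np.int32(88))]
scene []
```

Run:
```python
from h import *
def loc(uv,z,c,yaw):
    P=onz("top",uv,z)[:,:2]-c; a=np.radians(yaw);R=np.array([[np.cos(a),-np.sin(a)],[np.sin(a),np.cos(a)]]); return (P@R*1000).round(1)
print(loc([[193.9,182.2],[196.2,231.8]],.1043,[.5714,.2231],7.25))
print(loc([[324.,166.5],[325.1,214.6]],.0663,[.6215,-.078],3.1))
```

```text
[[ 58.9 -23.2]
 [-58.5 -20. ]]
[[ 60.4 -22. ]
 [-57.9 -19.4]]
```

Call:
drive_tool([
  [[0,-0.1,2],[0,0,0],0],
  [[0,0,3],[0,0,0],0],
  [[0,0,3],[0,0,0],0],
  [[0,0,2.2],[0,0,0],0],
  [[0,0,1.5],[0,0,0],0],
  [[0,0,0.5],[0,0,0],0],
  [[0,0,0],[0,0,0],0],
  [[0,0,0],[0,0,0],0],
])

```text
clock: 47.4
tcp_pos: [0.5956, 0.0452, 0.0615]
ee_rot: [0.001, 0.66, 0.751, 0.001]
ft_force: [-0.2, 0.2, 0.8]
grip_width: 0.001
finger_force: 0.0
```

Call:
drive_tool([
  [[1,0,0],[0,0,0],0],
  [[1,0,0],[0,0,0],0],
  [[0.8,0,0],[0,0,0],0],
  [[1,0,0],[0,0,0],0],
  [[1.3,0,0],[0,0,0],0],
  [[1.5,0,0],[0,0,0],0],
  [[1.5,0,0],[0,0,0],0],
  [[1.5,0,0],[0,0,0],0],
  [[1.5,0,0],[0,0,0],0],
  [[1.5,0,0],[0,0,0],0],
])

```text
clock: 48.4
tcp_pos: [0.5801, 0.1674, 0.0612]
ee_rot: [0.003, 0.661, 0.75, -0.001]
ft_force: [1.6, -5.4, 3.2]
grip_width: -0.002
finger_force: 2.9
```

Call:
drive_tool([
  [[1.5,0,0],[0,0,0],0],
  [[1.5,0,0],[0,0,0],0],
  [[1.5,0,0],[0,0,0],0],
  [[1.5,0,0],[0,0,0],0],
  [[1,0,0],[0,0,0],0],
  [[0.5,0,0],[0,0,0],0],
  [[0,0,0],[0,0,0],0],
])

```text
clock: 49.1
tcp_pos: [0.5677, 0.246, 0.0604]
ee_rot: [-0.001, 0.659, 0.752, 0.0]
ft_force: [0.3, -0.1, -0.6]
grip_width: -0.004
finger_force: 0.0
```

Run:
```python
from h import *
e=np.array([-.1264,.992,0])
plan(tuple(np.array([.5883,.0923,.06])+.178*e)+(97.26,))
```

```text
t 49.1 tcp [0.5677 0.246  0.0604] rot [-8.000e-04  6.594e-01  7.518e-01  3.000e-04] f [ 0.3 -0.1 -0.6] w -0.004 ff 0.0
turn [-0.   -0.01  0.03] shift [2.3  0.1  0.04]
```

Call:
drive_tool([
  [[0.5,0,0],[0,0,0],0],
  [[0.5,0,0],[0,0,0],0],
  [[0.5,0,0],[0,0,0],0],
  [[0.4,0,0],[0,0,0],0],
  [[0.2,0,0],[0,0,0],0],
  [[0,0,0],[0,0,0],0],
])

```text
clock: 49.7
tcp_pos: [0.5653, 0.2657, 0.06]
ee_rot: [-0.001, 0.66, 0.751, -0.0]
ft_force: [-0.5, -2.5, 0.7]
grip_width: -0.001
finger_force: 1.1
```

Call:
drive_tool([
  [[0.2,0,0],[0,0,0],0],
  [[0.2,0,0],[0,0,0],0],
  [[0.1,0,0],[0,0,0],0],
])

```text
clock: 50.0
tcp_pos: [0.565, 0.2689, 0.06]
ee_rot: [0.0, 0.66, 0.751, -0.001]
ft_force: [-1.7, -6.6, 3.0]
grip_width: 0.0
finger_force: 3.2
```

Call:
drive_tool([
  [[0.2,0,0],[0,0,0],0],
  [[0.2,0,0],[0,0,0],0],
  [[0.1,0,0],[0,0,0],0],
  [[0,0,0],[0,0,0],0],
])

```text
clock: 50.4
tcp_pos: [0.5649, 0.2688, 0.06]
ee_rot: [0.003, 0.661, 0.75, -0.004]
ft_force: [-2.5, -12.6, 6.5]
grip_width: -0.005
finger_force: 6.0
```

Call:
drive_tool([
  [[0.2,0,0],[0,0,0],0],
  [[0.2,0,0],[0,0,0],0],
  [[0,0,0],[0,0,0],0],
])

```text
clock: 50.7
tcp_pos: [0.5649, 0.2687, 0.06]
ee_rot: [0.005, 0.662, 0.749, -0.007]
ft_force: [-2.8, -18.5, 10.5]
grip_width: 0.002
finger_force: 8.8
```

The tool stalled at y 0.2688 (predicted 0.269) with the force rising, so the carriage is at its stop. Next I back off and take the final checks.

Call:
drive_tool([
  [[-0.5,0,0],[0,0,0],0],
  [[-1.5,0,0],[0,0,0],0],
  [[-3,0,0],[0,0,0],0],
  [[-3,0,0],[0,0,0],0],
  [[-3,0,-1],[0,0,0],0],
  [[-1,0,-3],[0,0,0],0],
  [[0,0,-3],[0,0,0],0],
  [[0,0,-4],[0,0,0],0],
  [[0,0,-3],[0,0,0],0],
  [[0,0,0],[0,0,0],0],
])

```text
clock: 51.7
tcp_pos: [0.5826, 0.164, 0.2062]
ee_rot: [0.002, 0.659, 0.752, 0.007]
ft_force: [0.1, 0.8, -0.1]
grip_width: 0.001
finger_force: 0.0
```

Call:
drive_tool([
  [[0,-3,0],[0,0,0],0],
  [[0,-4,0],[0,0,0],0],
  [[0,-4,0],[0,0,0],0],
  [[0,-3,0],[0,0,0],0],
  [[0,-1,0],[0,0,0],0],
  [[0,0,0],[0,0,0],0],
  [[0,0,0],[0,0,0],0],
])

```text
clock: 52.4
tcp_pos: [0.4323, 0.141, 0.2005]
ee_rot: [0.0, 0.66, 0.751, 0.001]
ft_force: [0.0, -0.2, -0.8]
grip_width: 0.003
finger_force: 0.0
```

Run:
```python
from h import *
st(); im=camera("top"); sc=camera("scene"); old=cv2.imread("pics/t1.png")[:,:,::-1]
P=lambda i:i[150:245,275:360]
R=lambda i:cv2.resize(P(i),(266,297),interpolation=cv2.INTER_CUBIC)
b=cv2.resize(sc[60:160,400:490],(267,297),interpolation=cv2.INTER_CUBIC)
a=cv2.resize(im[110:300,0:500],(799,303),interpolation=cv2.INTER_CUBIC)
cv2.imwrite("pics/c10.png",np.vstack([np.hstack([R(old),R(im),b]),a])[:,:,::-1])
for n,i in(("nest then",old),("key now",im)):
    g=cv2.GaussianBlur(i.min(2).astype(np.float32),(3,3),0)
    o=[]
    for r in (178,188,200,206):   # left/right plate edges, level 120 crossing
        l=g[r,285:300];k=np.argmax(l>120);xl=285+k-(l[k]-120)/(l[k]-l[k-1])
        l=g[r,335:355];k=np.argmax(l<120);xr=335+k-(120-l[k])/(l[k-1]-l[k]);o.append((round(float(xl),1),round(float(xr),1)))
    t=[]
    for c in (300,305,332,336):
        l=g[155:175,c];k=np.argmax(l>140);t.append(round(float(155+k-(l[k]-140)/(l[k]-l[k-1])),1))
    print(n,o,t)
```

```text
t 52.4 tcp [0.4323 0.141  0.2005] rot [3.000e-04 6.601e-01 7.511e-01 1.200e-03] f [ 0.  -0.2 -0.8] w 0.003 ff 0.0
nest then [(290.7, 340.2), (291.2, 340.8), (291.4, 341.5), (291.6, 341.7)] [163.8, 163.6, 162.3, 162.1]
key now [(290.9, 339.9), (291.2, 340.8), (291.9, 341.0), (291.9, 341.8)] [164.1, 163.7, 162.3, 162.1]
```

View pics/c10.png

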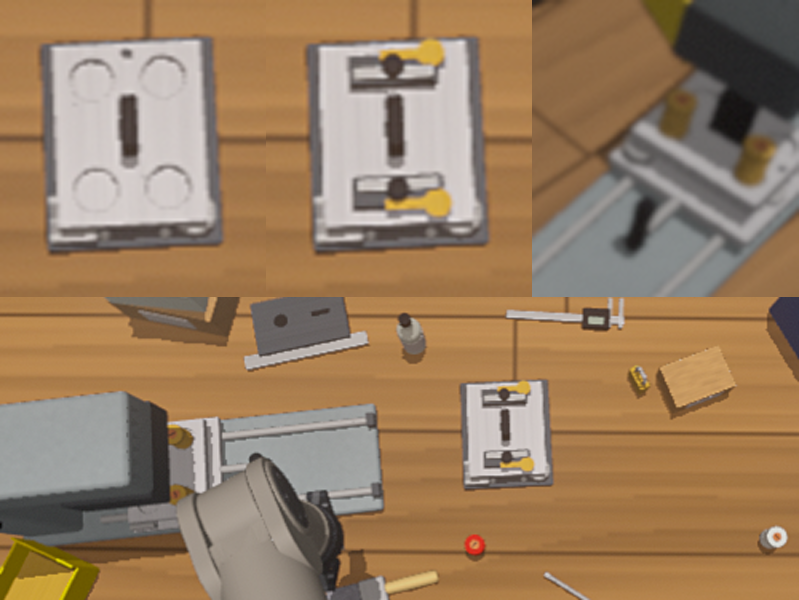

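The key pallet's edges match the nest pallet's home edges within 0.4 px. The carriage is in, with both cylinders upright. As a last check, I'll look for brass where the arm stood at the start, then hand in.

Run:
```python
from h import *
im=camera("top");m=cv2.inRange(cv2.cvtColor(im,cv2.COLOR_RGB2HSV),(18,150,120),(32,255,255))
L=[b for b in blobs(m>0,40) if b[0][1]>150]
for b in L: print(b[0],b[1][4])
if not any(b[0][0]>350 and b[0][1]>200 for b in L): print(env.finish_job())
```

```text
[399.1 160.6] 72
[324.  166.5] 74
[109.5 195.4] 53
[325.1 214.6] 89
[ 21.4 297.7] 2037
the job is handed in; nothing more can be done
None
```

The job is handed in at about 52 s of the 210 s. The nest pallet is home on the carriage with both brass cylinders upright in nests 1 and 3, the key pallet is home on the dock, and the carriage is pushed in to its stop.

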